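# Lock the microscope stage carriage with its cam clamp

### The arm

A 7-joint arm with a two-finger parallel gripper is mounted at the origin on the work surface. World frame = base frame: x ahead of the robot, y to its left, z up, the work surface at z = 0. Lengths are in m, angles in rad, forces in N, time in s.
With the tool pointing down it reaches from about 0.4 to 0.875 m from the base axis. Payload 19.3 kg.
Tool frame: the origin (TCP) lies at the very end of the fingers, on their centre line; the grasp point (between the pads) lies 19 mm behind it; z points along the fingers, x is the direction in which the jaws open and shut, and the axes are right-handed (so a half turn about z gives the same grasp; the last joint's range is limited). The gripper opens to 85 mm and grips with 20 to 120 N. Pads are 22 mm wide; open, the fingers measure 114 mm over their backs; the gripper's body (76 mm by 85 mm) begins 54 mm behind the grasp point. The pads swing forward as they close: fully open they stand 13 mm farther back than shut.
Start: joints at [-0.07, 0.521, -0.036, 1.599, 0.021, 1.021, -0.113], TCP at [0.625, -0, 0.196] pointing down, gripper open.
Joint ranges: [-2.91, 2.91], [-0.3, 2.13], [-1.5, 1.42], [0.17, 2.43], [-1.26, 4.41], [0.16, 1.93], [-2.52, 2.52]. Speed limits (rad/s): [1.89, 1.89, 2.39, 2.39, 3.01, 3.01, 3.01].

### API

Orientations are given as [roll, pitch, yaw] about the fixed x, y, z axes, in that order (R = Rz(yaw) Ry(pitch) Rx(roll)).
In Python, from workcell import observe, eyes, job_done gives the robot as it stands. The module is installed in compiled form; this text tells all that it offers.
- The arm moves only by the shell command python3 -m pendant 'ROWS' [FORCE]. ROWS is JSON, a list of rows, each an object of numbers: "dx", "dy", "dz": the shift along the tool's x, y, z in mm; "ax", "ay", "az": the turn, a rotation vector about the tool's x, y, z in degrees; "claw": the finger opening in mm, from 0 to 85.4. A call has 1 to 10 rows; each row is the pose to reach, as a shift and turn from the pose commanded when the call began, along the tool's axes at that moment; what a row does not reach only later rows make up. A row lasts 1/12 s, in which the tool goes at most 41.7 mm and 7.16 degrees, less where a joint would pass 70% of its speed; a pose out of reach is approached as far as the arm can. A call with a gripper value outside its range is refused whole. The fingers move at their own pace and stop on an object; FORCE is the grip in N (left out, the last holds). Time passes only in rows, so rows that repeat a pose let the fingers close. It gives the time, the measured TCP pose, the force and the opening at its end, in the units of the state.
- observe(): the state, without advancing time (a new reading comes with each control period).
- eyes.grab_frame(name): name is "scene" or "side" or "wrist"; returns a dict with "image" (400x640x3 uint8, blue, green, red), "fovy" (degrees; the focal length in pixels is half the picture's height over the tangent of half this angle, whatever the lens; pixels are square), "cx", "cy" (the principal point, pixels), "dist" ([k1, k2, p1, p2, k3] as OpenCV has them; the pictures are not rectified), "view" (4x4, takes a point from world to camera coordinates). Camera axes: x right, y up, looking along -z (the intrinsics and any distortion apply to the point x, -y, -z); pixel columns grow to the right and rows downward; lengths in m; the calibration is good to about 2 mm. A picture is of the moment at which its call begins. There is no depth.
- job_done(): hands the job in, once; it reports no verdict.
The state is a dict: "clock": time; "qpos": joint angles; "qd": joint speeds; "joint_efforts": joint torques, N m; "position": TCP position; "tool_rot": TCP orientation; "force": force on the tool from outside, world axes, zero at the start; "moment": the same for the moment, N m; "grip_width": finger opening in m.
Only numpy, scipy, OpenCV 4.12 (cv2) and the standard library are available. Lean on these libraries where they do the work, as an engineer would, in place of code of your own. Each camera call takes 0.05 s, during which the arm holds its last target.

### The job

Slide the loose carriage along its guide on the microscope stage plate until the round head of its draw bolt is all the way in the mouth of the cam clamp and stops there. Then, with the screwdriver, turn the slotted cam disc clockwise to its stop, so that it grabs the bolt head and draws the carriage tight against the clamp housing, and stand the screwdriver back in its wooden stand. Turn the disc only with the screwdriver, and leave the other things on the bench where they are.

Things in the scene. Friction and masses are not known exactly. Their poses are not given: they have to be found in the camera images.
- plate_top (a point): Centre of the top of the stage plate: black, rectangular, 200 x 110 x 12 mm, fixed to the bench. Its x axis runs along the guide, pointing from the clamp towards the carriage; z up. The guide: two steel rails, tops 26 mm above the bench, that leave the carriage 1 mm of play each side.
- seat_face (a point): Centre of the clamp housing's flat front face, 24 mm above the bench; axes as plate_top, the carriage arrives from +x. The housing is an aluminium box 54 x 54 mm on the plate, top 33 mm above the bench, with a 16 mm wide mouth in the middle of this face for the bolt.
- carriage_face (a point): Centre of the loose carriage's front face (it shall meet seat_face), 24 mm above the bench; x points away from the clamp. Its x distance from seat_face is the gap: 18 to 42 mm at the start. Pushed in by hand it stops at about 4.5 mm and must be under 6 mm for the cam to catch the bolt; drawn in by the cam it ends at 0 to 1 mm.
- carriage_knob (a point): Centre of the carriage's upright knurled steel knob (20 mm diameter, from 30 to 58 mm above the bench, this point at 44 mm), to pinch it by; 55 mm behind carriage_face. The carriage, a dark grey greased block 80 (along the guide) x 50 x 18 mm, about 350 g, lies on the plate between the rails, top 30 mm above the bench.
- bolt_head (a point): Centre of the upright round steel head (8 mm diameter, 18 mm tall) at the end of the carriage's 6 mm draw bolt, 19.5 mm ahead of carriage_face, 23 mm above the bench.
- cam_slot (a point): Centre of the top face of the steel cam disc (44 mm diameter, top 41 mm above the bench), on its vertical axis, 27 mm behind the housing's front face. x runs along the straight screwdriver slot that crosses the whole disc: 5.5 mm wide, 6 mm deep, its edges chamfered 1.5 mm. It turns with the disc.
- cam (a joint): Angle of the cam disc, rad, clockwise from above: 0 to 0.12 at the start (open, slot along the guide towards the carriage), 1.4 at its stop (slot about across the guide). It turns stiffly (0.05 N m) and stays where left; it meets the bolt head at about 0.4 and has drawn it fully in from 1.15 on.
- driver_grip (a point): Centre of the screwdriver's wooden handle: square, 26 x 26 mm, 78 mm long, faces along the tool's x and y. The tool's z axis points from the tip up through the handle; 160 g. It stands upright in its stand at the start, tip down, this point 120 mm above the bench.
- driver_tip (a point): Middle of the lower end of the screwdriver's flat blade, 111 mm below driver_grip. The blade is 16 mm wide along the tool's x, 3 mm thick along y, 12 mm long, on a round 8 mm shank. A 38 mm round collar, underside 66 mm above the tip, carries the tool in the stand.
- stand_hole (a point): Centre of the mouth of the square 22 x 22 mm hole in the top of the wooden screwdriver stand (block 64 x 64 x 75 mm, fixed, hole right through), 75 mm above the bench; x and y along its sides. With the screwdriver home, its collar rests on the block and its tip is 66 mm below this point.
- eyepiece: Bystander: black eyepiece standing on the bench, 38 mm wide, 62 mm tall; origin at the centre of its underside.
- objective: Bystander: steel objective lens standing on the bench, 28 mm wide, 45 mm tall; origin at the centre of its underside.
- slide_case: Bystander: grey flat slide case 80 x 100 x 30 mm lying on the bench; origin at the centre of its underside.
Things that resemble listed ones, but are neither listed nor needed, are in the scene too. There is more than one size of the part that bears driver_grip; the job needs the largest.

How it is judged:
On the way, in this order (a step that is already met when the one before it is completed fails the run):
1. the carriage is pushed in until the bolt head is in the mouth of the still open cam (gap under 6 mm) (x of carriage_face in the frame of seat_face below 0.006 m and value of joint cam below 0.3 rad), for 0.2 s.
2. the screwdriver's blade turns the cam onto the bolt head (value of joint cam above 0.5 rad and contact force between driver and cam above 0.3 N).
At the end, for the whole second after the job is handed in: The cam is turned past 1.2 rad, the carriage's face is within 1.5 mm of the housing face, and the screwdriver stands at rest in its stand (tip at least 60 mm down the hole, within 11 mm of its axis, leaning less than 0.2 rad) (value of joint cam above 1.2 rad and x of carriage_face in the frame of seat_face below 0.0015 m and horizontal distance between driver_tip and stand_hole below 0.011 m and z of driver_tip in the frame of stand_hole below -0.06 m and angle between driver_tip's own z axis and vertical below 0.2 rad and linear speed of driver below 0.02 m/s and linear speed of carriage below 0.01 m/s); the robot touches nothing.
It fails at once if the cam is touched with the fingers (contact force between the fingers and cam above 2 N).
It fails at once if the eyepiece is moved more than 20 mm (distance of eyepiece from where it was at the start of the episode above 0.02 m).
It fails at once if the objective is moved more than 20 mm (distance of objective from where it was at the start of the episode above 0.02 m).
It fails at once if the slide case is moved more than 20 mm (distance of slide_case from where it was at the start of the episode above 0.02 m).
It also fails if it takes over 64 s, if anything falls off the work surface, if the arm or the gripper's body presses on something with over 40 N, if the wrist force passes 120 N, or if a joint passes its speed limit or range.

## Working session

There is one attempt and no reset: what is moved stays moved. The work goes in short steps, Python scripts to look and compute and a shell command to move; the robot and the scene stay as the last step left them, time stands still between calls to the robot, and variables do not carry over. Pictures are saved under pics/ and viewed, and the job is handed in when it is done.

```bash
mkdir -p pics; cat > h.py <<'E'
import numpy as np, cv2
from workcell import observe, eyes
def grab(n,save):
    f=eyes.grab_frame(n); cv2.imwrite('pics/'+save+'.png',f['image'])
    import pickle; g={k:(v if k!='x' else 0) for k,v in f.items()}; pickle.dump(g,open('pics/'+save+'.pkl','wb')); return f
def load(s):
    import pickle; return pickle.load(open('pics/'+s+'.pkl','rb'))
def K(f):
    fl=f['image'].shape[0]/2/np.tan(np.radians(f['fovy'])/2)
    return np.array([[fl,0,f['cx']],[0,fl,f['cy']],[0,0,1.]])
def ray(f,uv):
    p=cv2.undistortPoints(np.array([[uv]],float),K(f),np.array(f['dist'],float))[0,0]
    V=np.array(f['view']); d=V[:3,:3].T@np.array([p[0],-p[1],-1]); c=-V[:3,:3].T@V[:3,3]
    return c,d
def onz(f,uv,z):
    c,d=ray(f,uv); return c+d*(z-c[2])/d[2]
def proj(f,P):
    V=np.array(f['view']); P=np.atleast_2d(P); q=(V[:3,:3]@P.T).T+V[:3,3]; q=q*[1,-1,-1]
    return cv2.projectPoints(q.reshape(-1,1,3),np.zeros(3),np.zeros(3),K(f),np.array(f['dist'],float))[0].reshape(-1,2)
def tri(obs):
    A=np.zeros((3,3));b=np.zeros(3)
    for f,uv in obs:
        c,d=ray(f,uv); d=d/np.linalg.norm(d); M=np.eye(3)-np.outer(d,d);A+=M;b+=M@c
    return np.linalg.solve(A,b)
def st():
    s=observe(); print('t',round(s['clock'],2),'pos',np.round(s['position'],4),'rot',np.round(s['tool_rot'],3),'F',np.round(s['force'],1),'M',np.round(s['moment'],2),'w',round(s['grip_width'],4),'q',np.round(s['qpos'],2)); return s
E
python3 - <<'E'
from h import *
st()
for n in('scene','side','wrist'):
    f=grab(n,n+'0'); V=np.array(f['view']); print(n,f['fovy'],f['cx'],f['cy'],f['dist'],'cam',-V[:3,:3].T@V[:3,3])
E
```

```text
t 0.0 pos [ 0.6246 -0.      0.1954] rot [3.142e+00 1.000e-03 0.000e+00] F [-0.2  0.4  0.2] M [ 0.03  0.04 -0.04] w 0.0854 q [-0.07  0.52 -0.04  1.6   0.02  1.02 -0.11]
scene 42.671141251307766 323.22131252851614 203.17402046327578 [-0.00567852  0.          0.          0.          0.        ] cam [1.36973793 0.1817663  0.73203799]
side 57.87484934275988 318.1194797160658 198.9675699052968 [-0.03306996  0.          0.          0.          0.        ] cam [0.31366036 0.62897168 0.58745888]
wrist 66.60232909186914 320.48363536813264 202.28527163980695 [-0.04146052  0.          0.          0.          0.        ] cam [0.62482043 0.07036085 0.37422568]
```

View pics/scene0.png

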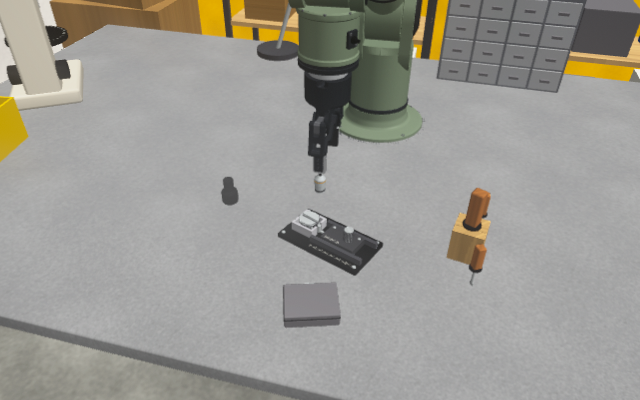

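View pics/side0.png

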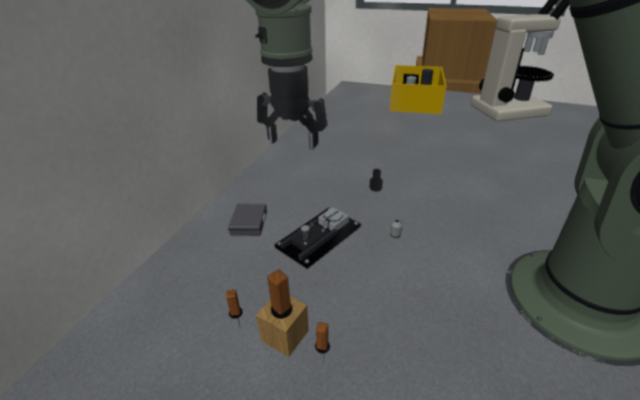

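View pics/wrist0.png

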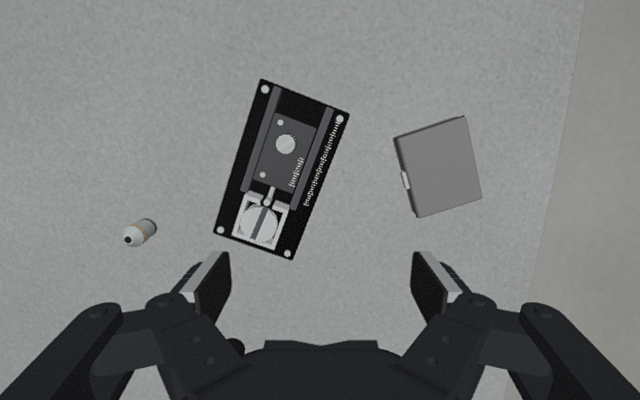

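The wrist view shows the plate (corners about (262,80), (348,113), (293,259), (214,235)), the knob at (285,144), the cam disc at (258,223) and the bolt head at (267,203). The large driver stands in its stand, at (478,210) in the scene view and (280,290) in the side view.

```bash
python3 - <<'E'
from h import *
f=load('wrist0'); im=f['image'][70:270,200:360]; cv2.imwrite('pics/wc.png',cv2.resize(im,None,fx=3.0,fy=3.0,interpolation=cv2.INTER_CUBIC))
f=load('side0'); im=f['image'][250:370,210:350]; a=cv2.resize(im,None,fx=4,fy=4,interpolation=cv2.INTER_CUBIC);cv2.imwrite('pics/sc.png',a)
f=load('scene0'); im=f['image'][175:295,430:510]; a=cv2.resize(im,None,fx=5,fy=5,interpolation=cv2.INTER_CUBIC);cv2.imwrite('pics/scn.png',a)
E
```

```text
(no output)
```

View pics/wc.png

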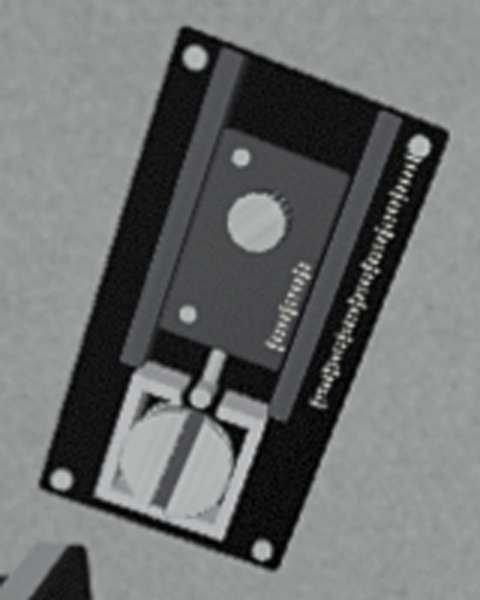

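View pics/sc.png

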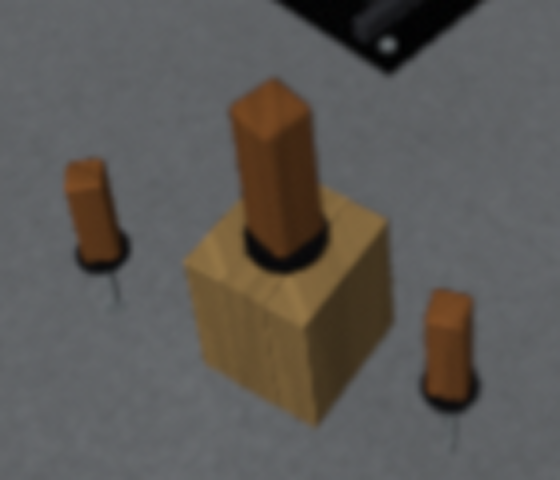

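View pics/scn.png

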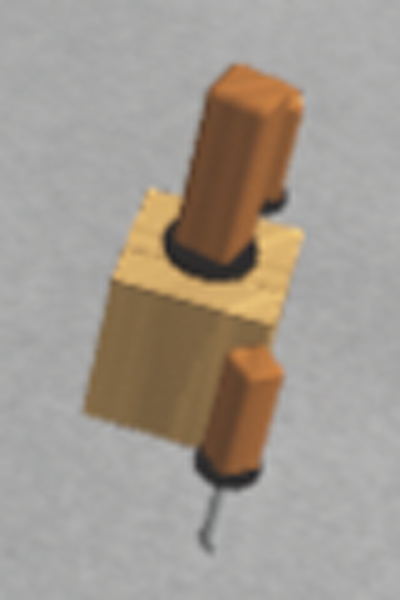

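```bash
python3 - <<'E'
from h import *
f=load('wrist0')
c=lambda u,v:(200+(u+.5)/3-.5,70+(v+.5)/3-.5)
P=lambda u,v,z:onz(f,c(u,v),z)
cor=[P(*q,.012)[:2] for q in((182,27),(447,133),(277,570),(41,486))]
cor=np.array(cor); ctr=cor.mean(0); print('plate',cor.round(4).tolist(),ctr, [round(float(np.linalg.norm(cor[i]-cor[i-1])),4) for i in range(4)])
ex=(cor[0]+cor[1]-cor[2]-cor[3]); ex/=np.linalg.norm(ex); print('ex',ex,np.degrees(np.arctan2(ex[1],ex[0])))
ey=np.array([-ex[1],ex[0]])
def rep(n,p): d=p[:2]-ctr; print(n,p.round(4),'plate',(d@ex).round(4),(d@ey).round(4))
rep('knob',P(257,221,.058)); rep('disc',P(177,461,.041)); rep('bolt',P(201,397,.032))
a,b=P(195,412,.041),P(160,507,.041); rep('slotA',a);rep('slotB',b); print('slot ang',np.degrees(np.arctan2(*(a-b)[[1,0]])))
for n,q in (('cf L',(162,331)),('cf R',(275,370)),('cb L',(228,129)),('cb R',(350,175))): rep(n,P(*q,.030))
for n,q in (('hf L',(137,362)),('hf R',(268,404)),('hb L',(95,495)),('hb R',(224,540))): rep(n,P(*q,.033))
for n,q in (('railL',(126,363)),('railLb',(233,50)),('railR',(280,419)),('railRb',(392,113))): rep(n,P(*q,.026))
# driver / stand
s=load('side0'); g=load('scene0')
cs=lambda u,v:(210+(u+.5)/4-.5,250+(v+.5)/4-.5)
cg=lambda u,v:(430+(u+.5)/5-.5,175+(v+.5)/5-.5)
st_s=[onz(s,cs(*q),.075)[:2] for q in((185,263),(305,328),(390,219))]
st_g=[onz(g,cg(*q),.075)[:2] for q in((152,188),(110,277),(272,322),(304,232))]
print('stand side',np.array(st_s).round(4).tolist(), 'c',(st_s[0]+st_s[2])/2)
print('stand scene',np.array(st_g).round(4).tolist(),'c',np.mean(st_g,0))
# handle top 159mm
print('top side',[onz(s,cs(*q),.159)[:2].round(4).tolist() for q in((231,112),(268,140),(313,110),(274,78))])
print('top scene',[onz(g,cg(*q),.159)[:2].round(4).tolist() for q in((238,64),(208,90),(268,108),(303,94))])
E
```

```text
plate [[0.5568, 0.1112], [0.6564, 0.0729], [0.5869, -0.1105], [0.487, -0.0716]] [5.71777019e-01 4.92947910e-04] [0.1957, 0.1067, 0.1961, 0.1072]
ex [0.35552791 0.93466566] 69.17419772383175
knob [0.5881 0.0435 0.058 ] plate 0.046 -0.0
disc [ 0.5523 -0.0497  0.041 ] plate -0.0538 0.0004
bolt [ 0.5612 -0.0264  0.032 ] plate -0.0289 0.0003
slotA [ 0.5603 -0.0298  0.041 ] plate -0.0324 -0.0
slotB [ 0.5445 -0.0689  0.041 ] plate -0.0746 0.0008
slot ang 67.97927234145305
cf L [ 0.547  -0.0006  0.03  ] plate -0.0098 0.0227
cf R [ 0.5902 -0.0161  0.03  ] plate -0.0089 -0.0231
cb L [0.5753 0.0742 0.03  ] plate 0.0701 0.0229
cb R [0.6196 0.0578 0.03  ] plate 0.0705 -0.0243
hf L [ 0.5373 -0.0122  0.033 ] plate -0.0241 0.0277
hf R [ 0.5874 -0.0289  0.033 ] plate -0.022 -0.0251
hb L [ 0.5166 -0.0672  0.033 ] plate -0.0829 0.0275
hb R [ 0.5678 -0.0866  0.033 ] plate -0.0829 -0.0273
railL [ 0.5311 -0.0143  0.026 ] plate -0.0282 0.0327
railLb [0.5775 0.1017 0.026 ] plate 0.0966 0.0306
railR [ 0.5913 -0.0372  0.026 ] plate -0.0283 -0.0316
railRb [0.6349 0.0798 0.026 ] plate 0.0966 -0.0308
stand side [[0.5665, 0.3058], [0.5044, 0.317], [0.4931, 0.2538]] c [0.52977558 0.27984687]
stand scene [[0.4921, 0.2566], [0.5548, 0.243], [0.5654, 0.3057], [0.5049, 0.3178]] c [0.52928589 0.28075931]
top side [[0.5435, 0.2885], [0.523, 0.2965], [0.5131, 0.2763], [0.5356, 0.2658]]
top scene [[0.5166, 0.2757], [0.5372, 0.2649], [0.5428, 0.2873], [0.53, 0.3001]]
```

```bash
python3 -m pendant '[{"dx":-36.5,"dy":-43.5,"dz":70,"az":-69.2,"claw":50},{"dx":-36.5,"dy":-43.5,"dz":70,"az":-69.2,"claw":50},{"dx":-36.5,"dy":-43.5,"dz":70,"az":-69.2,"claw":50},{"dx":-36.5,"dy":-43.5,"dz":70,"az":-69.2,"claw":50},{"dx":-36.5,"dy":-43.5,"dz":70,"az":-69.2,"claw":50},{"dx":-36.5,"dy":-43.5,"dz":70,"az":-69.2,"claw":50},{"dx":-36.5,"dy":-43.5,"dz":70,"az":-69.2,"claw":50},{"dx":-36.5,"dy":-43.5,"dz":70,"az":-69.2,"claw":50},{"dx":-36.5,"dy":-43.5,"dz":70,"az":-69.2,"claw":50},{"dx":-36.5,"dy":-43.5,"dz":70,"az":-69.2,"claw":50}]'
python3 - <<'E'
from h import *
st(); grab('wrist','wrist1');grab('side','side1')
E
```

```text
t 0.15 pos [ 0.6247 -0.      0.1956] rot [ 3.142e+00  1.000e-03 -0.000e+00] F [ 0.3 -0.3 -0.9] M [ 0.07 -0.05  0.  ] w 0.0855 q [-0.07  0.52 -0.04  1.6   0.02  1.02 -0.11]schema error: expected keys dx, dy, dz, ax, ay, az, claw
```

View pics/wrist1.png

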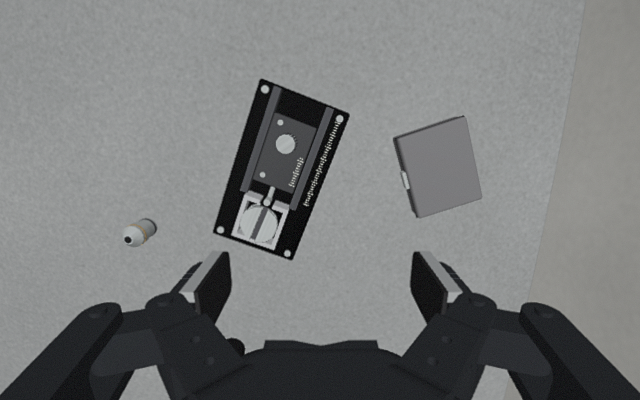

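View pics/side1.png

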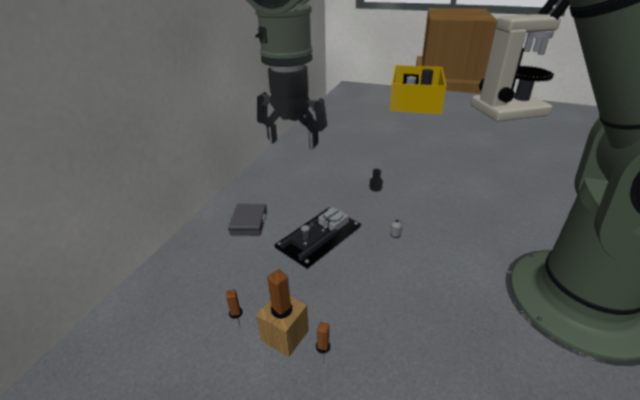

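The call was refused because every key has to be present in each row, so nothing moved. I'll repeat it with full rows.

```bash
python3 -m pendant '[{"dx":-36.5,"dy":-43.5,"dz":70,"ax":0,"ay":0,"az":-69.2,"claw":50},{"dx":-36.5,"dy":-43.5,"dz":70,"ax":0,"ay":0,"az":-69.2,"claw":50},{"dx":-36.5,"dy":-43.5,"dz":70,"ax":0,"ay":0,"az":-69.2,"claw":50},{"dx":-36.5,"dy":-43.5,"dz":70,"ax":0,"ay":0,"az":-69.2,"claw":50},{"dx":-36.5,"dy":-43.5,"dz":70,"ax":0,"ay":0,"az":-69.2,"claw":50},{"dx":-36.5,"dy":-43.5,"dz":70,"ax":0,"ay":0,"az":-69.2,"claw":50},{"dx":-36.5,"dy":-43.5,"dz":70,"ax":0,"ay":0,"az":-69.2,"claw":50},{"dx":-36.5,"dy":-43.5,"dz":70,"ax":0,"ay":0,"az":-69.2,"claw":50},{"dx":-36.5,"dy":-43.5,"dz":70,"ax":0,"ay":0,"az":-69.2,"claw":50},{"dx":-36.5,"dy":-43.5,"dz":70,"ax":0,"ay":0,"az":-69.2,"claw":50}]'
python3 - <<'E'
from h import *
st(); grab('wrist','wrist2')
E
```

```text
clock: 1.08
position: [0.5885, 0.0434, 0.1259]
tool_rot: [-3.141, 0.0, 1.215]
force: [0.3, -0.3, 0.3]
grip_width: 0.0502
t 1.08 pos [0.5885 0.0434 0.1259] rot [-3.141  0.     1.215] F [ 0.3 -0.3  0.3] M [ 0.06 -0.03  0.02] w 0.0502 q [ 0.07  0.57 -0.35  1.75  0.24  0.87  0.83]
```

View pics/wrist2.png

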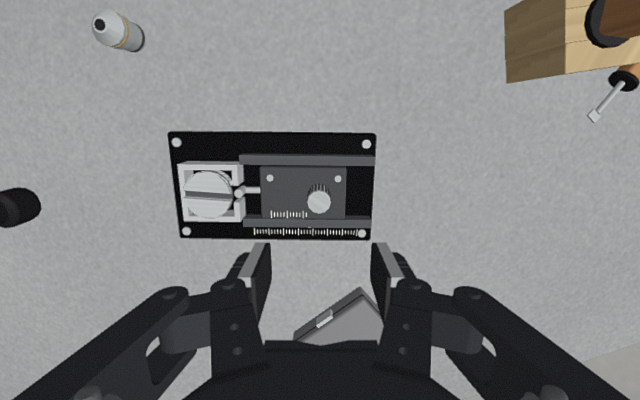

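```bash
python3 - <<'E'
from h import *
f=load('wrist2'); s=observe(); im=f['image']
print('knob',onz(f,(319,202),.058))
c=lambda u,v:(150+(u+.5)/3.2-.5,120+(v+.5)/3.2-.5)
cv2.imwrite('pics/w2c.png',cv2.resize(im[120:250,150:390],None,fx=3.2,fy=3.2,interpolation=cv2.INTER_CUBIC))
E
```

```text
knob [0.58821988 0.04326513 0.058     ]
```

View pics/w2c.png

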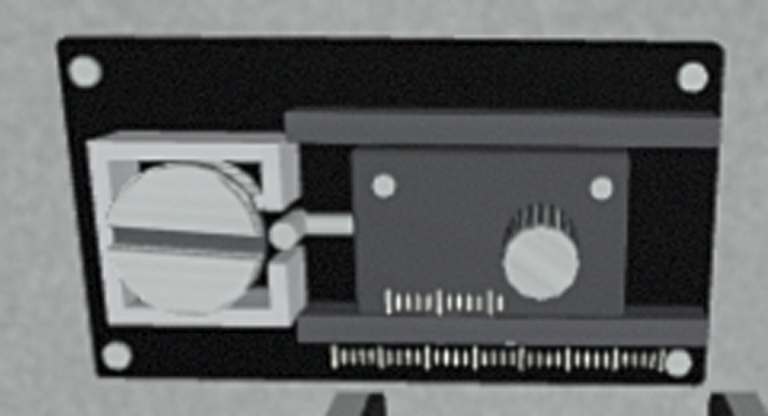

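Knob re-measured at (0.588, 0.043), which agrees with the first measurement to under 1 mm. Going down onto it, and measuring the guide and slot directions from this picture.

```bash
python3 - <<'E'
from h import *
f=load('wrist2')
c=lambda u,v:(150+(u+.5)/3.2-.5,120+(v+.5)/3.2-.5)
P=lambda u,v,z:onz(f,c(u,v),z)
a=lambda p,q:np.degrees(np.arctan2(q[1]-p[1],q[0]-p[0]))
print('near edge',a(P(100,377,.012),P(702,384,.012)),'far',a(P(62,38,.012),P(722,44,.012)), 'screws',a(P(84,71,.012),P(692,76,.012)),a(P(116,355,.012),P(678,362,.012)))
print('rail',a(P(298,307,.026),P(708,312,.026)),a(P(285,112,.026),P(720,117,.026)))
print('slot',a(P(108,226,.041),P(262,238,.041)),a(P(110,243,.041),P(262,248,.041)))
print('disc',P(186,237,.041),'bolt',P(285,238,.032))
E
python3 -m pendant '[{"dx":0,"dy":0,"dz":30,"ax":0,"ay":0,"az":0,"claw":50},{"dx":0,"dy":0,"dz":60,"ax":0,"ay":0,"az":0,"claw":50},{"dx":0,"dy":0,"dz":80,"ax":0,"ay":0,"az":0,"claw":50},{"dx":0,"dy":0,"dz":89,"ax":0,"ay":0,"az":0,"claw":50},{"dx":0,"dy":0,"dz":89,"ax":0,"ay":0,"az":0,"claw":20},{"dx":0,"dy":0,"dz":89,"ax":0,"ay":0,"az":0,"claw":15},{"dx":0,"dy":0,"dz":89,"ax":0,"ay":0,"az":0,"claw":15},{"dx":0,"dy":0,"dz":89,"ax":0,"ay":0,"az":0,"claw":15},{"dx":0,"dy":0,"dz":89,"ax":0,"ay":0,"az":0,"claw":15}]' 30
```

```text
near edge 68.98360878183703 far 68.93520874631115 screws 69.00035688299084 68.922590673235
rail 68.88429781916284 68.9269325940095
slot 64.97940668626943 67.64441192880051
disc [ 0.55065717 -0.04938694  0.041     ] bolt [ 0.5619596  -0.02642766  0.032     ]
clock: 1.88
position: [0.5891, 0.0435, 0.0381]
tool_rot: [3.14, -0.001, 1.207]
force: [0.2, -0.2, -0.4]
grip_width: 0.0149
```

```bash

python3 - <<'E'
from h import *
st(); grab('wrist','wrist3'); f=grab('side','side3'); a=cv2.resize(f['image'][180:290,250:400],None,fx=4,fy=4,interpolation=cv2.INTER_CUBIC);cv2.imwrite('pics/s3c.png',a)
E
```

```text
t 1.88 pos [0.5891 0.0435 0.0381] rot [ 3.140e+00 -1.000e-03  1.207e+00] F [ 0.2 -0.2 -0.4] M [0.04 0.03 0.01] w 0.0149 q [ 0.04  0.69 -0.31  1.8   0.3   0.7   0.77]
```

View pics/wrist3.png

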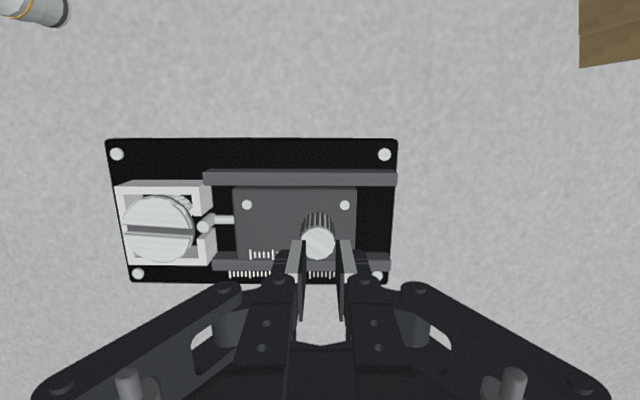

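View pics/s3c.png

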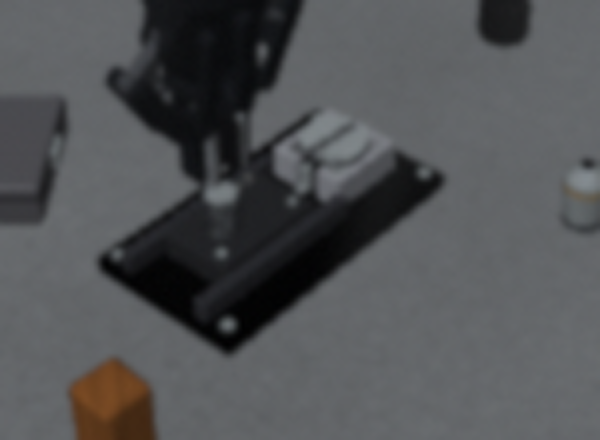

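The jaws closed beside the knob (width 14.9 mm, no contact). Checking the knob with other views against the TCP's projection.

```bash

python3 - <<'E'
from h import *
s=observe(); T=np.array(s['position'])
for n in('wrist3','side3'):
    f=load(n); print(n,'TCP px',proj(f,T),'knob est px',proj(f,[.5882,.0433,.058]), 'tcp+19',proj(f,T+[0,0,.019]))
w=load('wrist3'); print('knob w3',onz(w,(318,242),.058))
# knob in side3 crop(222,187)
sd=load('side3'); uv=(250+222.5/4-.5,180+187.5/4-.5); print('knob side',onz(sd,uv,.058), 'tri',tri([(w,(318,242)),(sd,uv)]))
f=grab('scene','scene3'); print('scene proj',proj(f,T),proj(f,[.5882,.0433,.058])); a=cv2.resize(f['image'][150:280,250:400],None,fx=4,fy=4,interpolation=cv2.INTER_CUBIC);cv2.imwrite('pics/g3c.png',a)
E
```

```text
wrist3 TCP px [[318.65660151 231.10145127]] knob est px [[317.82380768 243.28938229]] tcp+19 [[318.50889942 243.2832512 ]]
side3 TCP px [[304.59136152 235.08139959]] knob est px [[304.4839293  228.36434633]] tcp+19 [[304.21776202 228.78354469]]
knob w3 [0.58750053 0.04367388 0.058     ]
knob side [0.58962842 0.03612374 0.058     ] tri [0.58498348 0.04494689 0.0657434 ]
scene proj [[348.85794613 237.39604474]] [[349.29886085 229.63676556]]
```

View pics/g3c.png

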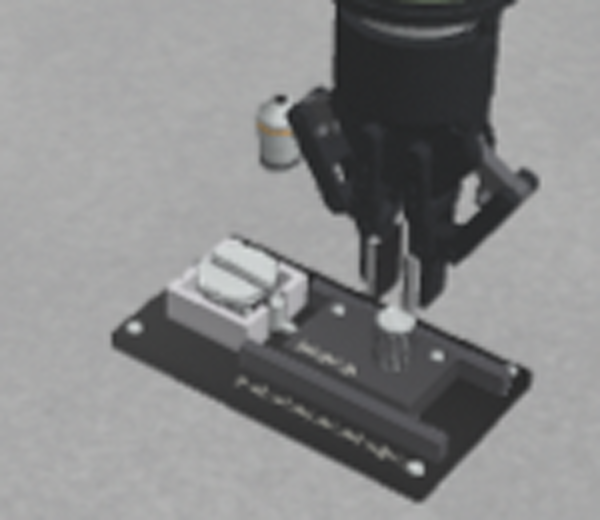

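```bash

python3 - <<'E'
from h import *
a=load('scene3')['image'][195:245,325:375]; b=load('side3')['image'][200:250,280:330]
cv2.imwrite('pics/z3.png',np.hstack([cv2.resize(x,None,fx=8,fy=8,interpolation=cv2.INTER_CUBIC) for x in(a,b)])*1)
E
```

```text
(no output)
```

View pics/z3.png

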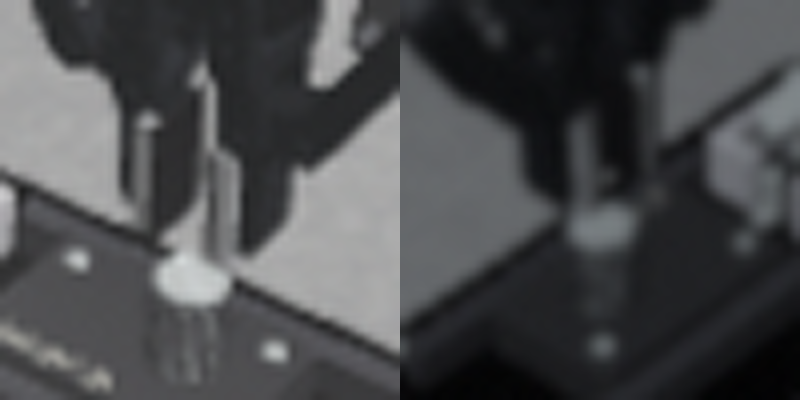

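```bash

python3 - <<'E'
from h import *
g=load('scene3');s=load('side3')
print(tri([(g,(325+225/8,195+265/8)),(s,(280+183/8,200+212/8))]))
print(tri([(g,(325+145/8,195+237/8)),(s,(280+243/8,200+200/8))]))
print('knob', tri([(g,(325+193/8,195+278/8)),(s,(280+202/8,200+225/8)),(load('wrist3'),(318,242))]),tri([(g,(325+193/8,195+278/8)),(s,(280+202/8,200+225/8))]))
E
```

```text
[0.58989333 0.05017815 0.06667313]
[0.57904128 0.02867698 0.05992697]
knob [0.5873893  0.04288755 0.05772983] [0.58721404 0.0423069  0.05744951]
```

The knob is confirmed at z 0.0575. The fingertips triangulate to z of about 0.060–0.067, roughly 20 mm higher than the reported TCP suggests, so they closed above the knob. I'll open, descend carefully and watch the force.

```bash
python3 -m pendant '[{"dx":0,"dy":0,"dz":0,"ax":0,"ay":0,"az":0,"claw":38},{"dx":0,"dy":0,"dz":0,"ax":0,"ay":0,"az":0,"claw":38},{"dx":0,"dy":0,"dz":0,"ax":0,"ay":0,"az":0,"claw":38},{"dx":0,"dy":0,"dz":5,"ax":0,"ay":0,"az":0,"claw":38},{"dx":0,"dy":0,"dz":10,"ax":0,"ay":0,"az":0,"claw":38},{"dx":0,"dy":0,"dz":13,"ax":0,"ay":0,"az":0,"claw":38}]'
python3 -m pendant '[{"dx":0,"dy":0,"dz":1.5,"ax":0,"ay":0,"az":0,"claw":38},{"dx":0,"dy":0,"dz":3,"ax":0,"ay":0,"az":0,"claw":38}]'
python3 - <<'E'
from h import *
st();g=grab('scene','g4');s=grab('side','s4')
a=g['image'][195:245,325:375]; b=s['image'][200:250,280:330]
cv2.imwrite('pics/z4.png',np.hstack([cv2.resize(x,None,fx=8,fy=8,interpolation=cv2.INTER_CUBIC) for x in(a,b)])*1)
E
```

```text
clock: 2.53
position: [0.5882, 0.0434, 0.0231]
tool_rot: [-3.141, 0.0, 1.208]
force: [0.3, 0.1, 0.6]
grip_width: 0.0381
clock: 2.7
position: [0.5883, 0.0435, 0.0205]
tool_rot: [-3.141, 0.0, 1.208]
force: [0.2, 0.1, -0.6]
grip_width: 0.0377
t 2.7 pos [0.5883 0.0435 0.0205] rot [-3.141  0.     1.208] F [ 0.2  0.1 -0.6] M [-0.02 -0.02 -0.02] w 0.0377 q [ 0.03  0.71 -0.3   1.81  0.32  0.67  0.76]
```

View pics/z4.png

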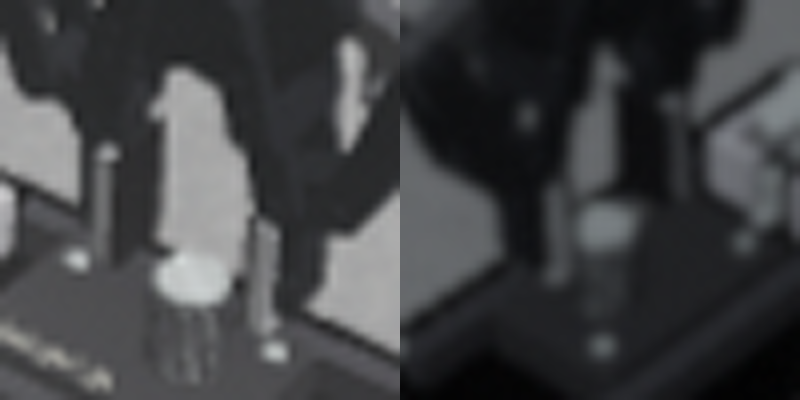

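```bash

python3 - <<'E'
from h import *
g=load('g4');s=load('s4')
print(tri([(g,(325+263/8,195+335/8)),(s,(280+157/8,200+282/8))]),tri([(g,(325+103/8,195+258/8)),(s,(280+283/8,200+198/8))]))
E
python3 -m pendant '[{"dx":0,"dy":0,"dz":0,"ax":0,"ay":0,"az":0,"claw":14},{"dx":0,"dy":0,"dz":0,"ax":0,"ay":0,"az":0,"claw":14},{"dx":0,"dy":0,"dz":0,"ax":0,"ay":0,"az":0,"claw":14},{"dx":0,"dy":0,"dz":0,"ax":0,"ay":0,"az":0,"claw":14},{"dx":0,"dy":0,"dz":0,"ax":0,"ay":0,"az":0,"claw":14}]' 40
```

```text
[0.59378985 0.0618051  0.0490621 ] [0.5740357  0.01516436 0.04882658]
clock: 3.22
position: [0.5886, 0.0435, 0.0212]
tool_rot: [3.141, -0.0, 1.208]
force: [-0.2, 0.1, 5.1]
grip_width: 0.0153
```

```bash

python3 - <<'E'
from h import *
st();g=grab('scene','g5');s=grab('side','s5');w=grab('wrist','w5')
a=g['image'][195:245,325:375]; b=s['image'][200:250,280:330]
cv2.imwrite('pics/z5.png',np.hstack([cv2.resize(x,None,fx=8,fy=8,interpolation=cv2.INTER_CUBIC) for x in(a,b)])*1)
E
```

```text
t 3.22 pos [0.5886 0.0435 0.0212] rot [ 3.141 -0.     1.208] F [-0.2  0.1  5.1] M [-0.09  0.29  0.01] w 0.0153 q [ 0.03  0.71 -0.3   1.81  0.32  0.67  0.76]
```

View pics/z5.png

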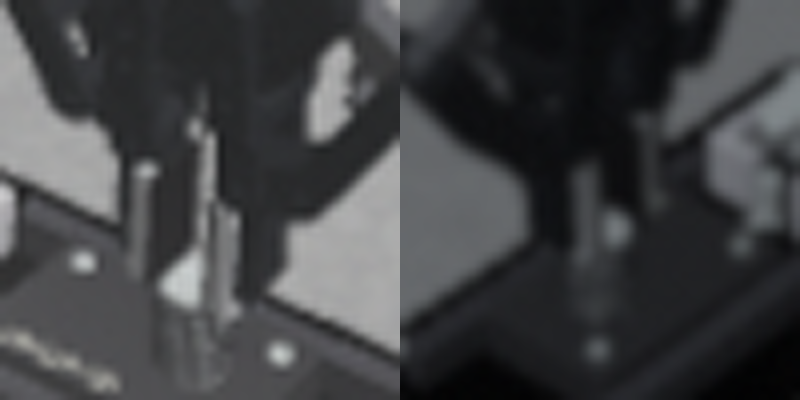

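View pics/w5.png

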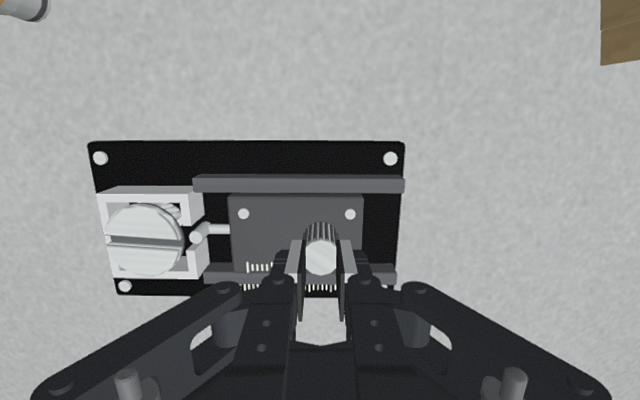

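```bash

python3 - <<'E'
from h import *
w=load('w5'); ex=np.array([.3595,.9331,0]); ey=np.array([-.9331,.3595,0]); k=np.array([.5876,.0430,.058])
print('view',np.round(w['view'],3).tolist())
print('knob top ends',proj(w,[k-ex*.01,k+ex*.01]))
C=np.array([.5718,.0005,.012])
print('plate',proj(w,[C+ex*a+ey*b for a,b in((-.1,.055),(.1,.055),(.1,-.055),(-.1,-.055))]))
w=load('wrist0')
print('plate0',proj(w,[C+ex*a+ey*b for a,b in((.1,.055),(.1,-.055),(-.1,-.055),(-.1,.055))]))
cv2.imwrite('pics/w5c.png',cv2.resize(load('w5')['image'][180:330,220:420],None,fx=4,fy=4,interpolation=cv2.INTER_CUBIC))
E
```

```text
view [[0.355, 0.935, 0.001, -0.25], [-0.899, 0.341, -0.273, 0.502], [-0.255, 0.096, 0.962, -0.065], [0.0, 0.0, 0.0, 1.0]]
knob top ends [[297.40589632 256.4221562 ]
 [336.52762565 256.59995866]]
plate [[ 84.88255207 141.464572  ]
 [407.47420418 141.73536062]
 [394.40257582 299.16681371]
 [116.16229739 296.37674701]]
plate0 [[259.895119    76.41952784]
 [351.02569392 112.96330182]
 [292.26244299 261.10272689]
 [211.51751031 232.70011202]]
```

View pics/w5c.png

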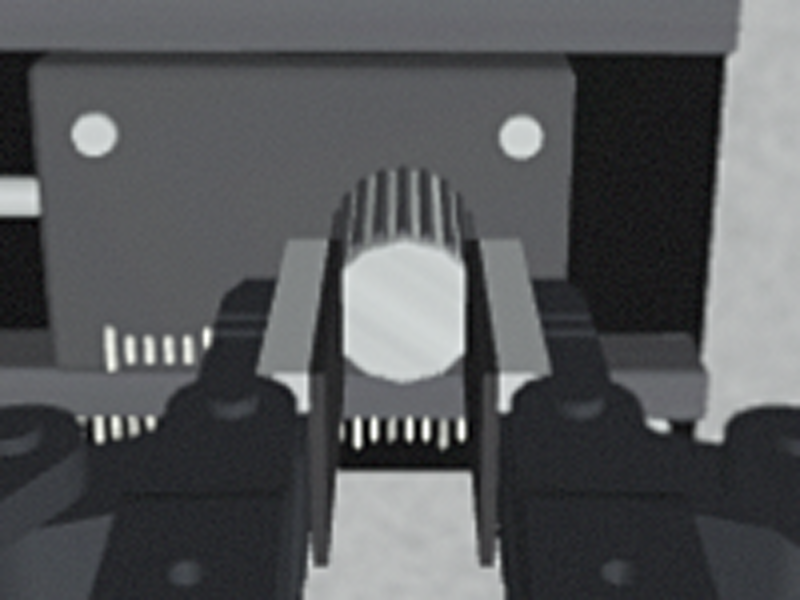

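The close-up shows the knob centred between the pads, so it is gripped. Now pushing toward the clamp (tool −x).

```bash
python3 -m pendant '[{"dx":-2,"dy":0,"dz":0,"ax":0,"ay":0,"az":0,"claw":14},{"dx":-4,"dy":0,"dz":0,"ax":0,"ay":0,"az":0,"claw":14},{"dx":-6,"dy":0,"dz":0,"ax":0,"ay":0,"az":0,"claw":14},{"dx":-8,"dy":0,"dz":0,"ax":0,"ay":0,"az":0,"claw":14},{"dx":-10,"dy":0,"dz":0,"ax":0,"ay":0,"az":0,"claw":14},{"dx":-10,"dy":0,"dz":0,"ax":0,"ay":0,"az":0,"claw":14}]'
python3 - <<'E'
from h import *
st();w=grab('wrist','w6'); cv2.imwrite('pics/w6c.png',cv2.resize(w['image'][130:310,80:420],None,fx=2.2,fy=2.2,interpolation=cv2.INTER_CUBIC))
E
```

```text
clock: 3.87
position: [0.5851, 0.0338, 0.0212]
tool_rot: [3.141, -0.0, 1.207]
force: [0.7, 0.6, 6.3]
grip_width: 0.015
t 3.87 pos [0.5851 0.0338 0.0212] rot [ 3.141 -0.     1.207] F [0.7 0.6 6.3] M [ 0.15 -0.04  0.01] w 0.015 q [ 0.05  0.71 -0.3   1.82  0.32  0.66  0.77]
```

View pics/w6c.png

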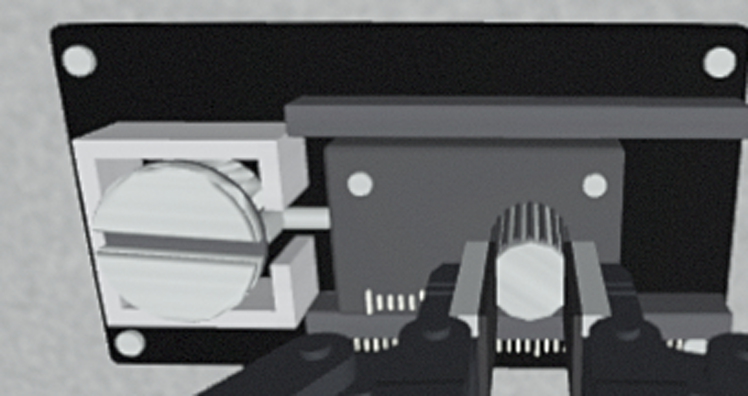

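The carriage follows the pads and the bolt head is entering the mouth. Now small steps until the force rises.

```bash
python3 -m pendant '[{"dx":-1,"dy":0,"dz":0,"ax":0,"ay":0,"az":0,"claw":14},{"dx":-2,"dy":0,"dz":0,"ax":0,"ay":0,"az":0,"claw":14},{"dx":-2,"dy":0,"dz":0,"ax":0,"ay":0,"az":0,"claw":14}]'
python3 -m pendant '[{"dx":-1,"dy":0,"dz":0,"ax":0,"ay":0,"az":0,"claw":14},{"dx":-1,"dy":0,"dz":0,"ax":0,"ay":0,"az":0,"claw":14}]'
python3 -m pendant '[{"dx":-1,"dy":0,"dz":0,"ax":0,"ay":0,"az":0,"claw":14},{"dx":-1,"dy":0,"dz":0,"ax":0,"ay":0,"az":0,"claw":14}]'
```

```text
clock: 4.17
position: [0.5845, 0.0322, 0.0212]
tool_rot: [3.141, -0.001, 1.208]
force: [1.0, 1.3, 6.1]
grip_width: 0.0154
clock: 4.33
position: [0.5841, 0.0313, 0.0212]
tool_rot: [3.141, -0.0, 1.208]
force: [0.8, 3.0, 5.9]
grip_width: 0.0155
clock: 4.5
position: [0.5838, 0.0304, 0.0212]
tool_rot: [3.141, -0.001, 1.208]
force: [0.8, 1.8, 4.9]
grip_width: 0.0152
```

```bash
python3 -m pendant '[{"dx":-1,"dy":0,"dz":0,"ax":0,"ay":0,"az":0,"claw":14},{"dx":-1,"dy":0,"dz":0,"ax":0,"ay":0,"az":0,"claw":14}]'
python3 -m pendant '[{"dx":-1,"dy":0,"dz":0,"ax":0,"ay":0,"az":0,"claw":14},{"dx":-1,"dy":0,"dz":0,"ax":0,"ay":0,"az":0,"claw":14}]'
python3 - <<'E'
from h import *
st();w=grab('wrist','w7'); cv2.imwrite('pics/w7c.png',cv2.resize(w['image'][130:310,80:420],None,fx=2.2,fy=2.2,interpolation=cv2.INTER_CUBIC))
E
```

```text
clock: 4.67
position: [0.5835, 0.0295, 0.0212]
tool_rot: [3.141, -0.001, 1.208]
force: [0.5, 1.8, 6.0]
grip_width: 0.0153
clock: 4.83
position: [0.5831, 0.0285, 0.0212]
tool_rot: [3.141, -0.001, 1.208]
force: [1.1, 1.7, 5.4]
grip_width: 0.0156
t 4.83 pos [0.5831 0.0285 0.0212] rot [ 3.141e+00 -1.000e-03  1.208e+00] F [1.1 1.7 5.4] M [ 0.47 -0.18  0.01] w 0.0156 q [ 0.06  0.7  -0.3   1.82  0.32  0.66  0.78]
```

View pics/w7c.png

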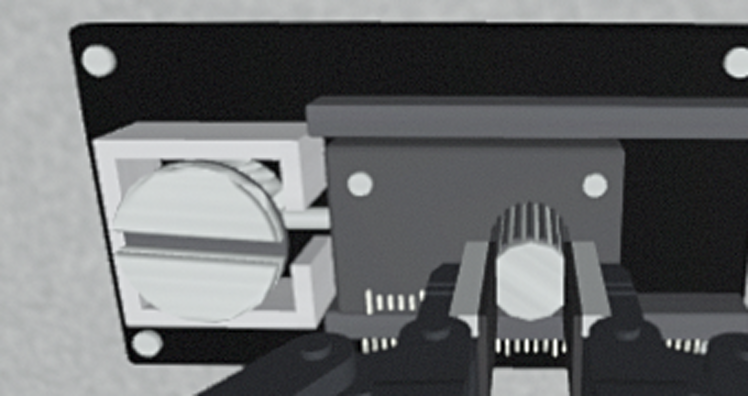

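```bash

python3 - <<'E'
from h import *
w=load('w7'); ex=np.array([.3595,.9331,0])
c=lambda u,v:(80+(u+.5)/2.2-.5,130+(v+.5)/2.2-.5)
P=lambda u,v,z:onz(w,c(u,v),z)@ex
print('knob',P(531,281,.058),'carr front top',P(327,180,.030),P(339,305,.030),'back',P(626,180,.030),'screws',(P(360,184,.03)+P(595,185,.03))/2)
print('disc',P(201,242,.041),'l/r',P(115,242,.041),P(288,242,.041),'hous front top',P(302,200,.033),P(305,310,.033),'back',P(95,140,.033),P(128,322,.033))
E
```

```text
knob 0.23751665300620967 carr front top 0.18306099836899756 0.183483054763756 back 0.2628125947858131 screws 0.22322010980436802
disc 0.15232449843448567 l/r 0.12942508262501873 0.17509292562206782 hous front top 0.17689751652396976 0.17475730873079431 back 0.12347352988985744 0.12352368887585492
```

```bash
python3 -m pendant '[{"dx":-1,"dy":0,"dz":0,"ax":0,"ay":0,"az":0,"claw":14},{"dx":-1,"dy":0,"dz":0,"ax":0,"ay":0,"az":0,"claw":14}]'
python3 -m pendant '[{"dx":-1,"dy":0,"dz":0,"ax":0,"ay":0,"az":0,"claw":14},{"dx":-1,"dy":0,"dz":0,"ax":0,"ay":0,"az":0,"claw":14}]'
```

```text
clock: 5.05
position: [0.5829, 0.0279, 0.0213]
tool_rot: [3.141, -0.001, 1.208]
force: [1.3, 2.9, 4.1]
grip_width: 0.0155
clock: 5.22
position: [0.5828, 0.0278, 0.0213]
tool_rot: [3.141, -0.002, 1.208]
force: [3.0, 6.8, 3.8]
grip_width: 0.0151
```

```bash
python3 -m pendant '[{"dx":-1,"dy":0,"dz":0,"ax":0,"ay":0,"az":0,"claw":14},{"dx":-1,"dy":0,"dz":0,"ax":0,"ay":0,"az":0,"claw":14},{"dx":-1,"dy":0,"dz":0,"ax":0,"ay":0,"az":0,"claw":14}]'
python3 -m pendant '[{"dx":0,"dy":0,"dz":0,"ax":0,"ay":0,"az":0,"claw":40},{"dx":1,"dy":0,"dz":0,"ax":0,"ay":0,"az":0,"claw":40},{"dx":1.5,"dy":0,"dz":0,"ax":0,"ay":0,"az":0,"claw":40},{"dx":1.5,"dy":0,"dz":0,"ax":0,"ay":0,"az":0,"claw":40},{"dx":1.5,"dy":0,"dz":-30,"ax":0,"ay":0,"az":0,"claw":40},{"dx":1.5,"dy":0,"dz":-60,"ax":0,"ay":0,"az":0,"claw":40},{"dx":1.5,"dy":0,"dz":-80,"ax":0,"ay":0,"az":0,"claw":40}]'
python3 - <<'E'
from h import *
st();w=grab('wrist','w8'); cv2.imwrite('pics/w8c.png',cv2.resize(w['image'][100:300,130:430],None,fx=2.5,fy=2.5,interpolation=cv2.INTER_CUBIC))
E
```

```text
clock: 5.47
position: [0.5823, 0.0242, 0.0227]
tool_rot: [3.14, 0.001, 1.207]
force: [-6.9, -5.6, 35.2]
grip_width: 0.0139
clock: 6.05
position: [0.5823, 0.027, 0.1028]
tool_rot: [3.141, -0.0, 1.208]
force: [0.5, -0.4, 1.1]
grip_width: 0.0398
t 6.05 pos [0.5823 0.027  0.1028] rot [ 3.141 -0.     1.208] F [ 0.5 -0.4  1.1] M [ 0.04 -0.01  0.04] w 0.0398 q [ 0.1   0.59 -0.35  1.78  0.26  0.82  0.83]
```

View pics/w8c.png

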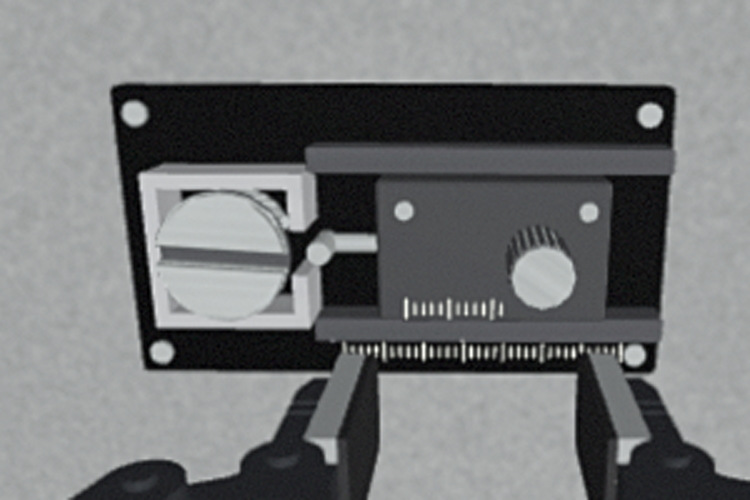

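The carriage sprang back: the pads were only on the top of the knob and slid off it under load. I'll locate it again and pinch deeper, watching the force on the way down.

```bash

python3 - <<'E'
from h import *
w=load('w8'); c=lambda u,v:(130+(u+.5)/2.5-.5,100+(v+.5)/2.5-.5)
k=onz(w,c(543,277),.058); print('knob',k)
s=observe(); p=np.array(s['position']); y=s['tool_rot'][2]
d=k-p; print('tool dx,dy mm',1e3*(d[0]*np.cos(y)+d[1]*np.sin(y)),1e3*(d[0]*np.sin(y)-d[1]*np.cos(y)))
# finger tip pad rows: near tips of pads
print([proj(w,p+np.array([0,0,z])) for z in(0,.02)])
ex=np.array([np.cos(y),np.sin(y),0])
for z in(0,.01,.02,.03,.04): print(z,proj(w,[p+ex*.02+[0,0,z],p-ex*.02+[0,0,z]]).round(0).tolist())
E
```

```text
knob [0.58993868 0.04693012 0.058     ]
tool dx,dy mm 20.68571224108307 -1.4395920219206815
[array([[319.93980715, 235.78851384]]), array([[319.90343497, 249.38819328]])]
0 [[352.0, 236.0], [288.0, 236.0]]
0.01 [[354.0, 242.0], [286.0, 242.0]]
0.02 [[356.0, 249.0], [284.0, 249.0]]
0.03 [[358.0, 257.0], [282.0, 257.0]]
0.04 [[360.0, 266.0], [279.0, 266.0]]
```

View pics/w8.png

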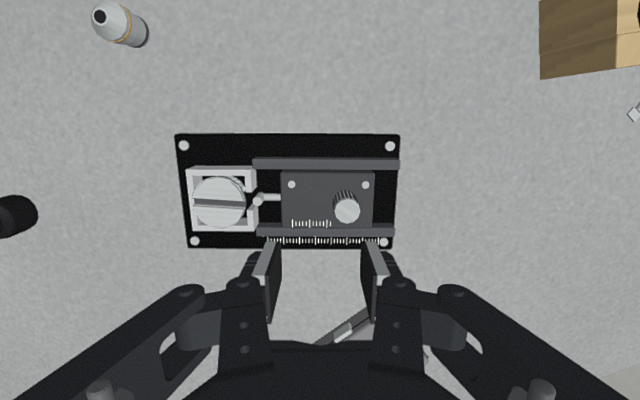

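```bash
python3 -m pendant '[{"dx":20.7,"dy":-0.7,"dz":0,"ax":0,"ay":0,"az":0,"claw":40},{"dx":20.7,"dy":-0.7,"dz":30,"ax":0,"ay":0,"az":0,"claw":40},{"dx":20.7,"dy":-0.7,"dz":60,"ax":0,"ay":0,"az":0,"claw":40},{"dx":20.7,"dy":-0.7,"dz":80,"ax":0,"ay":0,"az":0,"claw":40},{"dx":20.7,"dy":-0.7,"dz":86,"ax":0,"ay":0,"az":0,"claw":40}]'
python3 -m pendant '[{"dx":0,"dy":0,"dz":3,"ax":0,"ay":0,"az":0,"claw":40},{"dx":0,"dy":0,"dz":6,"ax":0,"ay":0,"az":0,"claw":40}]'
python3 -m pendant '[{"dx":0,"dy":0,"dz":0,"ax":0,"ay":0,"az":0,"claw":16},{"dx":0,"dy":0,"dz":0,"ax":0,"ay":0,"az":0,"claw":14},{"dx":0,"dy":0,"dz":0,"ax":0,"ay":0,"az":0,"claw":14},{"dx":0,"dy":0,"dz":0,"ax":0,"ay":0,"az":0,"claw":14}]' 40
python3 - <<'E'
from h import *
st();w=grab('wrist','w9'); cv2.imwrite('pics/w9c.png',cv2.resize(w['image'][150:350,190:450],None,fx=3,fy=3,interpolation=cv2.INTER_CUBIC))
E
```

```text
clock: 6.52
position: [0.5867, 0.0463, 0.0115]
tool_rot: [-3.137, 0.002, 1.208]
force: [-0.1, -0.5, -0.6]
grip_width: 0.0401
clock: 6.68
position: [0.5892, 0.0467, 0.0093]
tool_rot: [3.141, -0.0, 1.208]
force: [0.6, 0.1, -0.4]
grip_width: 0.0401
clock: 7.02
position: [0.5896, 0.0467, 0.01]
tool_rot: [3.14, -0.001, 1.208]
force: [-1.8, -0.4, 7.7]
grip_width: 0.0178
t 7.02 pos [0.5896 0.0467 0.01  ] rot [ 3.140e+00 -1.000e-03  1.208e+00] F [-1.8 -0.4  7.7] M [-0.11  0.33 -0.02] w 0.0178 q [ 0.03  0.73 -0.3   1.81  0.33  0.65  0.75]
```

View pics/w9c.png

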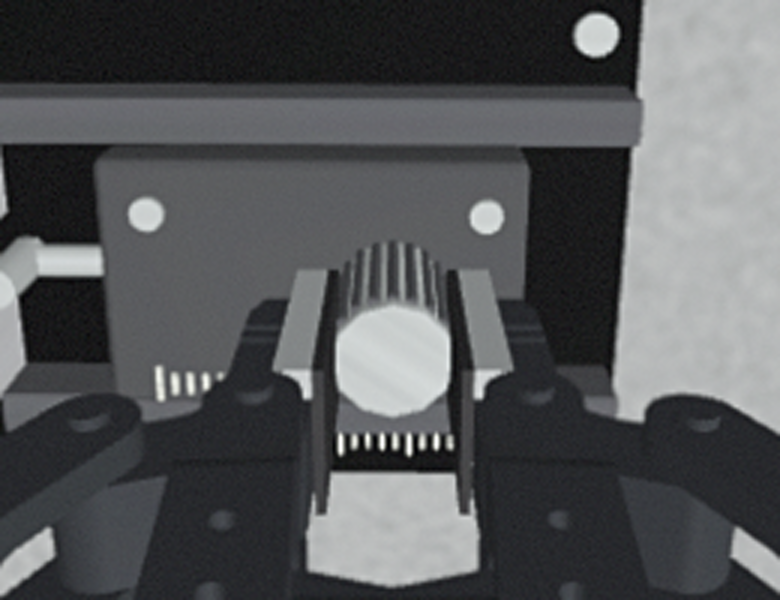

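```bash
python3 -m pendant '[{"dx":0,"dy":0,"dz":0,"ax":0,"ay":0,"az":0,"claw":30},{"dx":0,"dy":0,"dz":0,"ax":0,"ay":0,"az":0,"claw":30},{"dx":0,"dy":0,"dz":3,"ax":0,"ay":0,"az":0,"claw":30},{"dx":0,"dy":0,"dz":6,"ax":0,"ay":0,"az":0,"claw":30},{"dx":0,"dy":0,"dz":6,"ax":0,"ay":0,"az":0,"claw":30}]'
python3 -m pendant '[{"dx":0,"dy":0,"dz":0,"ax":0,"ay":0,"az":0,"claw":18},{"dx":0,"dy":0,"dz":0,"ax":0,"ay":0,"az":0,"claw":15},{"dx":0,"dy":0,"dz":0,"ax":0,"ay":0,"az":0,"claw":15},{"dx":0,"dy":0,"dz":0,"ax":0,"ay":0,"az":0,"claw":15}]' 40
python3 - <<'E'
from h import *
st();g=grab('scene','g10');s=grab('side','s10')
a=g['image'][195:245,325:375]; b=s['image'][200:250,280:330]
cv2.imwrite('pics/z10.png',np.hstack([cv2.resize(x,None,fx=8,fy=8,interpolation=cv2.INTER_CUBIC) for x in(a,b)])*1)
E
```

```text
clock: 7.48
position: [0.5886, 0.0467, 0.0023]
tool_rot: [-3.141, 0.0, 1.208]
force: [-0.7, -0.1, -0.4]
grip_width: 0.0297
clock: 7.82
position: [0.5888, 0.0467, 0.0028]
tool_rot: [-3.141, 0.0, 1.208]
force: [0.5, 0.5, -3.7]
grip_width: 0.0186
t 7.82 pos [0.5888 0.0467 0.0028] rot [-3.141  0.     1.208] F [ 0.5  0.5 -3.7] M [ 0.05 -0.02 -0.  ] w 0.0186 q [ 0.02  0.74 -0.29  1.81  0.33  0.64  0.74]
```

View pics/z10.png

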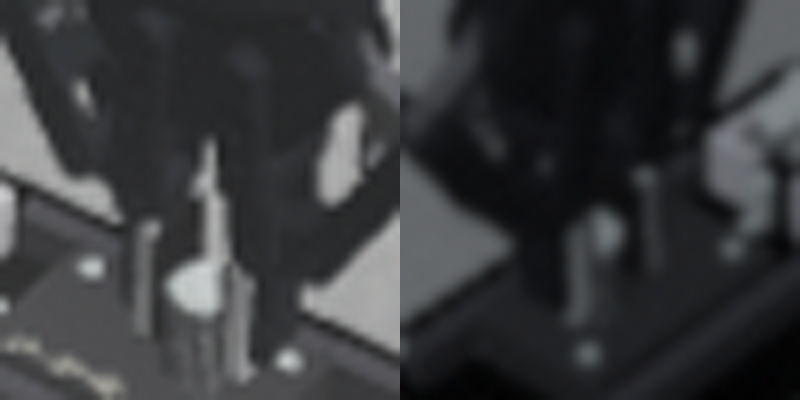

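Now the grip is deep (18.6 mm, no upward force). Pushing in again; the stop should be about 20 mm away.

```bash
python3 -m pendant '[{"dx":-3,"dy":0,"dz":0,"ax":0,"ay":0,"az":0,"claw":15},{"dx":-6,"dy":0,"dz":0,"ax":0,"ay":0,"az":0,"claw":15},{"dx":-9,"dy":0,"dz":0,"ax":0,"ay":0,"az":0,"claw":15},{"dx":-12,"dy":0,"dz":0,"ax":0,"ay":0,"az":0,"claw":15},{"dx":-15,"dy":0,"dz":0,"ax":0,"ay":0,"az":0,"claw":15},{"dx":-17,"dy":0,"dz":0,"ax":0,"ay":0,"az":0,"claw":15},{"dx":-18,"dy":0,"dz":0,"ax":0,"ay":0,"az":0,"claw":15},{"dx":-18,"dy":0,"dz":0,"ax":0,"ay":0,"az":0,"claw":15}]'
python3 -m pendant '[{"dx":-1,"dy":0,"dz":0,"ax":0,"ay":0,"az":0,"claw":15},{"dx":-1,"dy":0,"dz":0,"ax":0,"ay":0,"az":0,"claw":15}]'
python3 -m pendant '[{"dx":-1,"dy":0,"dz":0,"ax":0,"ay":0,"az":0,"claw":15},{"dx":-1,"dy":0,"dz":0,"ax":0,"ay":0,"az":0,"claw":15}]'
```

```text
clock: 8.58
position: [0.5824, 0.0296, 0.003]
tool_rot: [-3.141, 0.0, 1.207]
force: [-0.9, -0.1, -4.4]
grip_width: 0.0188
clock: 8.75
position: [0.5822, 0.029, 0.003]
tool_rot: [-3.142, -0.0, 1.208]
force: [-0.9, 0.9, -4.7]
grip_width: 0.0182
clock: 8.92
position: [0.582, 0.0283, 0.0031]
tool_rot: [3.141, -0.0, 1.208]
force: [0.4, 1.4, -5.2]
grip_width: 0.0188
```

```bash
python3 -m pendant '[{"dx":-1,"dy":0,"dz":0,"ax":0,"ay":0,"az":0,"claw":15},{"dx":-1,"dy":0,"dz":0,"ax":0,"ay":0,"az":0,"claw":15}]'
python3 -m pendant '[{"dx":-0.7,"dy":0,"dz":0,"ax":0,"ay":0,"az":0,"claw":15},{"dx":-0.7,"dy":0,"dz":0,"ax":0,"ay":0,"az":0,"claw":15}]'
python3 - <<'E'
from h import *
st();w=grab('wrist','w11'); cv2.imwrite('pics/w11c.png',cv2.resize(w['image'][130:310,60:420],None,fx=2.2,fy=2.2,interpolation=cv2.INTER_CUBIC))
E
```

```text
clock: 9.08
position: [0.582, 0.0281, 0.0032]
tool_rot: [3.141, -0.002, 1.208]
force: [1.2, 5.5, -3.7]
grip_width: 0.0185
clock: 9.25
position: [0.582, 0.0281, 0.0033]
tool_rot: [3.141, -0.002, 1.209]
force: [2.3, 7.9, -3.7]
grip_width: 0.0181
t 9.25 pos [0.582  0.0281 0.0033] rot [ 3.141e+00 -2.000e-03  1.209e+00] F [ 2.3  7.9 -3.7] M [ 1.89 -0.37  0.04] w 0.0181 q [ 0.06  0.73 -0.29  1.83  0.33  0.62  0.77]
```

View pics/w11c.png

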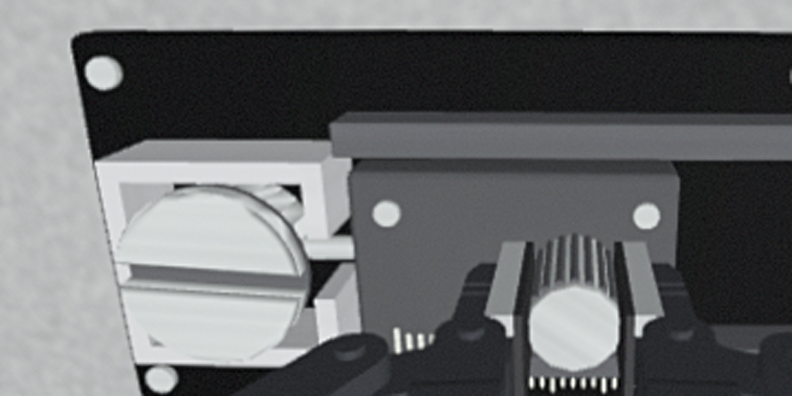

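It stops firmly at the same spot (8 N, no more travel). Easing off, opening and lifting.

```bash
python3 -m pendant '[{"dx":0.8,"dy":0,"dz":0,"ax":0,"ay":0,"az":0,"claw":16},{"dx":0.8,"dy":0,"dz":0,"ax":0,"ay":0,"az":0,"claw":40},{"dx":0.8,"dy":0,"dz":0,"ax":0,"ay":0,"az":0,"claw":40},{"dx":0.8,"dy":0,"dz":0,"ax":0,"ay":0,"az":0,"claw":40},{"dx":0.8,"dy":0,"dz":-40,"ax":0,"ay":0,"az":0,"claw":40},{"dx":0.8,"dy":0,"dz":-80,"ax":0,"ay":0,"az":0,"claw":40},{"dx":0.8,"dy":0,"dz":-120,"ax":0,"ay":0,"az":0,"claw":40},{"dx":0.8,"dy":0,"dz":-160,"ax":0,"ay":0,"az":0,"claw":60},{"dx":0.8,"dy":0,"dz":-190,"ax":0,"ay":0,"az":0,"claw":60},{"dx":0.8,"dy":0,"dz":-200,"ax":0,"ay":0,"az":0,"claw":60}]'
python3 - <<'E'
from h import *
st();w=grab('wrist','w12')
E
```

```text
clock: 10.13
position: [0.5833, 0.0271, 0.208]
tool_rot: [3.136, -0.002, 1.207]
force: [0.8, -0.0, 0.6]
grip_width: 0.0602
t 10.13 pos [0.5833 0.0271 0.208 ] rot [ 3.136e+00 -2.000e-03  1.207e+00] F [ 0.8 -0.   0.6] M [ 0.01 -0.01 -0.02] w 0.0602 q [ 0.13  0.46 -0.39  1.69  0.2   1.02  0.88]
```

View pics/w12.png

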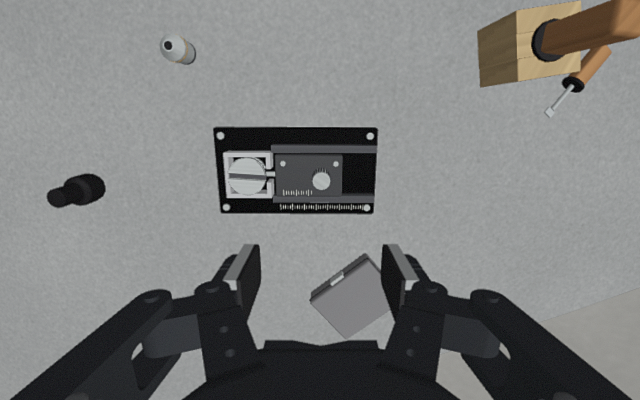

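```bash

python3 - <<'E'
from h import *
s=load('side0'); g=load('scene0')
cs=lambda u,v:(210+(u+.5)/4-.5,250+(v+.5)/4-.5)
cg=lambda u,v:(430+(u+.5)/5-.5,175+(v+.5)/5-.5)
print('small1 top',tri([(s,cs(85,162)),(g,cg(255,357))]),'tip',tri([(s,cs(117,303)),(g,cg(207,547))]))
print('small2 top',onz(s,cs(452,298),.09), onz(s,cs(452,448),.0))
print('big top',tri([(s,cs(270,110)),(g,cg(255,87))]))
E
```

```text
small1 top [0.62014775 0.29347695 0.10295954] tip [0.62098652 0.29442278 0.00422262]
small2 top [0.44906795 0.29277075 0.09      ] [0.44650622 0.30377909 0.        ]
big top [0.52950964 0.28216512 0.1586444 ]
```

```bash
python3 -m pendant '[{"dx":22,"dy":-14,"dz":-40,"ax":0,"ay":0,"az":0,"claw":60},{"dx":55,"dy":-35,"dz":-62,"ax":0,"ay":0,"az":0,"claw":60},{"dx":90,"dy":-58,"dz":-62,"ax":0,"ay":0,"az":0,"claw":60},{"dx":125,"dy":-80,"dz":-62,"ax":0,"ay":0,"az":0,"claw":60},{"dx":160,"dy":-103,"dz":-62,"ax":0,"ay":0,"az":0,"claw":60},{"dx":195,"dy":-125,"dz":-62,"ax":0,"ay":0,"az":0,"claw":60},{"dx":218.6,"dy":-140.4,"dz":-62,"ax":0,"ay":0,"az":0,"claw":60},{"dx":218.6,"dy":-140.4,"dz":-62,"ax":0,"ay":0,"az":0,"claw":60},{"dx":218.6,"dy":-140.4,"dz":-62,"ax":0,"ay":0,"az":0,"claw":60}]'
python3 - <<'E'
from h import *
st();w=grab('wrist','w13')
E
```

```text
clock: 10.93
position: [0.5269, 0.2832, 0.2641]
tool_rot: [-3.141, 0.001, 1.211]
force: [-0.2, -0.8, -0.6]
grip_width: 0.06
t 10.93 pos [0.5269 0.2832 0.2641] rot [-3.141e+00  1.000e-03  1.211e+00] F [-0.2 -0.8 -0.6] M [-0.06 -0.02 -0.01] w 0.06 q [-0.27  0.45 -0.46  1.57  0.21  1.17  0.44]
```

View pics/w13.png

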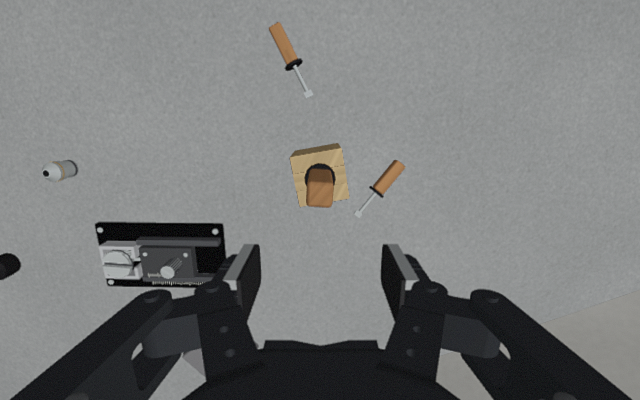

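```bash

python3 - <<'E'
from h import *
w=load('w13'); cv2.imwrite('pics/w13c.png',cv2.resize(w['image'][135:220,275:415],None,fx=5.5,fy=5.5,interpolation=cv2.INTER_CUBIC))
E
```

```text
(no output)
```

View pics/w13c.png

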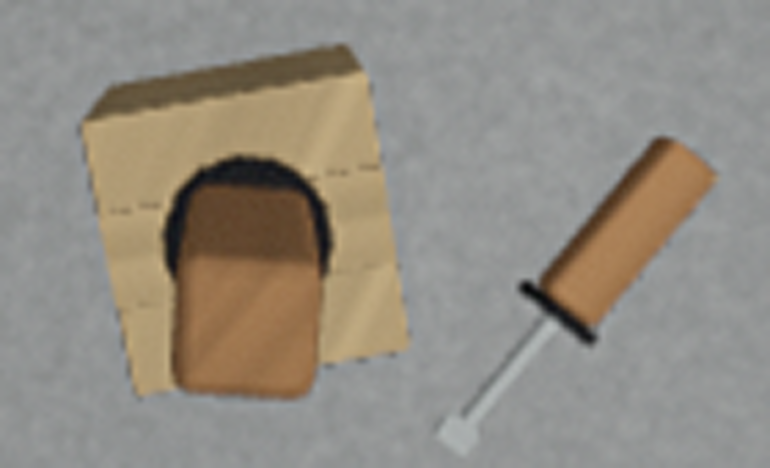

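```bash

python3 - <<'E'
from h import *
w=load('w13'); c=lambda u,v:(275+(u+.5)/5.5-.5,135+(v+.5)/5.5-.5)
Q=np.array([onz(w,c(*q),.159)[:2] for q in((180,262),(322,265),(315,397),(172,388))])
a=lambda p,q:np.degrees(np.arctan2(q[1]-p[1],q[0]-p[0]))
print(Q.round(4).tolist(),Q.mean(0),[round(float(np.linalg.norm(Q[i]-Q[i-1]))*1e3,1) for i in range(4)],a(Q[0],Q[1]),a(Q[3],Q[2]),a(Q[3],Q[0]),a(Q[2],Q[1]))
S=np.array([onz(w,c(*q),.075)[:2] for q in((83,122),(367,70),(410,348),(138,398))]);print('stand',S.round(4).tolist(),S.mean(0),a(S[0],S[1]),a(S[3],S[2]))
s=observe();p=np.array(s['position'][:2]);y=s['tool_rot'][2]
for t in (Q.mean(0),S.mean(0)):
    d=t-p; print('tool dx,dy',1e3*(d[0]*np.cos(y)+d[1]*np.sin(y)),1e3*(d[0]*np.sin(y)-d[1]*np.cos(y)), 'yaw',np.degrees(y))
E
```

```text
[[0.5141, 0.2757], [0.5232, 0.2985], [0.5452, 0.2893], [0.5348, 0.2662]] [0.5293303  0.28242539] [22.8, 24.6, 23.9, 25.3] 68.1875945460363 65.66842498741308 155.1984768508094 157.09056780858813
stand [[0.4928, 0.2574], [0.5041, 0.3195], [0.5665, 0.3077], [0.5558, 0.2455]] [0.52977561 0.28253151] 79.72862049287119 80.24427544383403
tool dx,dy 1.586939177942996 1.132487039170799 yaw 69.25117579287573
tool dx,dy 1.8439410009277764 1.5113223351328042 yaw 69.25117579287573
```

```bash
python3 -m pendant '[{"dx":0,"dy":0,"dz":20,"ax":0,"ay":0,"az":2.7,"claw":50},{"dx":0,"dy":0,"dz":50,"ax":0,"ay":0,"az":2.7,"claw":50},{"dx":0,"dy":0,"dz":60,"ax":0,"ay":0,"az":2.7,"claw":50},{"dx":0,"dy":0,"dz":60,"ax":0,"ay":0,"az":2.7,"claw":50},{"dx":0,"dy":0,"dz":60,"ax":0,"ay":0,"az":2.7,"claw":50}]'
python3 - <<'E'
from h import *
s=st();w=grab('wrist','w14')
p=np.array(s['position'][:2]);y=s['tool_rot'][2]
d=np.array([.5295,.2822])-p; print('tool dx,dy',1e3*(d[0]*np.cos(y)+d[1]*np.sin(y)),1e3*(d[0]*np.sin(y)-d[1]*np.cos(y)), 'yaw',np.degrees(y))
E
```

```text
clock: 11.4
position: [0.5283, 0.2806, 0.2053]
tool_rot: [-3.141, 0.001, 1.16]
force: [0.7, 0.5, 1.6]
grip_width: 0.0502
t 11.4 pos [0.5283 0.2806 0.2053] rot [-3.141e+00  1.000e-03  1.160e+00] F [0.7 0.5 1.6] M [ 0.01  0.   -0.05] w 0.0502 q [-0.28  0.5  -0.44  1.65  0.24  1.05  0.37]
tool dx,dy 1.9262702301154773 0.4300361613226988 yaw 66.44862589768444
```

View pics/w14.png

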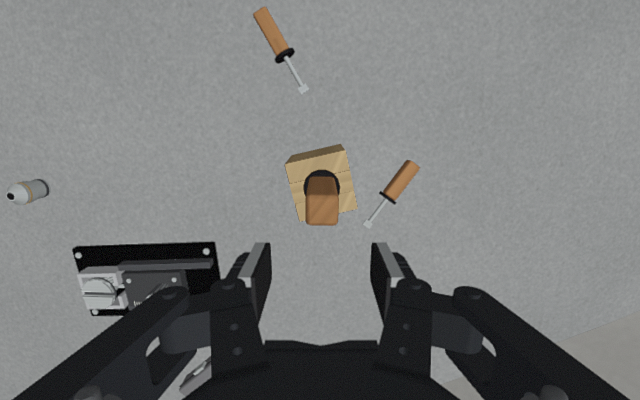

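The handle is centred and aligned at (322,200). Descend and grip.

```bash
python3 -m pendant '[{"dx":1.5,"dy":0.4,"dz":35,"ax":0,"ay":0,"az":0,"claw":50},{"dx":1.5,"dy":0.4,"dz":65,"ax":0,"ay":0,"az":0,"claw":50},{"dx":1.5,"dy":0.4,"dz":85,"ax":0,"ay":0,"az":0,"claw":50},{"dx":1.5,"dy":0.4,"dz":95,"ax":0,"ay":0,"az":0,"claw":50}]'
python3 -m pendant '[{"dx":0,"dy":0,"dz":5,"ax":0,"ay":0,"az":0,"claw":50},{"dx":0,"dy":0,"dz":10,"ax":0,"ay":0,"az":0,"claw":50},{"dx":0,"dy":0,"dz":10,"ax":0,"ay":0,"az":0,"claw":20},{"dx":0,"dy":0,"dz":10,"ax":0,"ay":0,"az":0,"claw":20},{"dx":0,"dy":0,"dz":10,"ax":0,"ay":0,"az":0,"claw":20},{"dx":0,"dy":0,"dz":10,"ax":0,"ay":0,"az":0,"claw":20},{"dx":0,"dy":0,"dz":10,"ax":0,"ay":0,"az":0,"claw":20}]' 80
python3 - <<'E'
from h import *
s=st();w=grab('wrist','w15');g=grab('side','s15');cv2.imwrite('pics/z15.png',np.hstack([cv2.resize(w['image'],None,fx=.75,fy=.75),cv2.resize(g['image'][240:350,220:340],(320,300))]))
E
```

```text
clock: 11.78
position: [0.5288, 0.2821, 0.1089]
tool_rot: [-3.141, 0.001, 1.16]
force: [-0.2, -0.2, 0.0]
grip_width: 0.0498
clock: 12.37
position: [0.5295, 0.2829, 0.1013]
tool_rot: [3.14, -0.001, 1.16]
force: [-1.9, -2.0, 7.1]
grip_width: 0.0243
t 12.37 pos [0.5295 0.2829 0.1013] rot [ 3.14e+00 -1.00e-03  1.16e+00] F [-1.9 -2.   7.1] M [-0.2   0.37  0.04] w 0.0243 q [-0.31  0.62 -0.4   1.74  0.31  0.85  0.31]
```

View pics/z15.png

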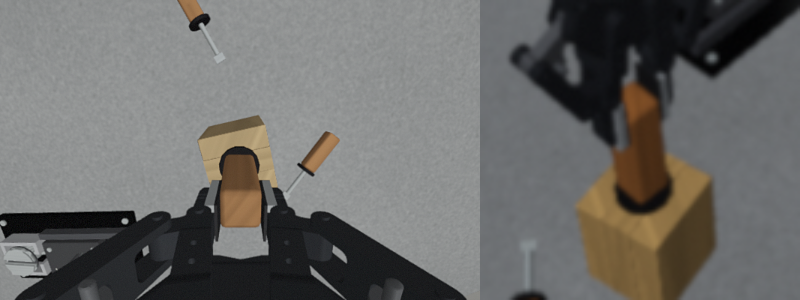

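The width of 24.3 mm and 7 N upward suggest a shallow hold again, as on the knob. Going 11 mm deeper.

```bash
python3 -m pendant '[{"dx":0,"dy":0,"dz":0,"ax":0,"ay":0,"az":0,"claw":40},{"dx":0,"dy":0,"dz":0,"ax":0,"ay":0,"az":0,"claw":40},{"dx":0,"dy":0,"dz":4,"ax":0,"ay":0,"az":0,"claw":40},{"dx":0,"dy":0,"dz":8,"ax":0,"ay":0,"az":0,"claw":40},{"dx":0,"dy":0,"dz":11,"ax":0,"ay":0,"az":0,"claw":40},{"dx":0,"dy":0,"dz":11,"ax":0,"ay":0,"az":0,"claw":40}]'
python3 -m pendant '[{"dx":0,"dy":0,"dz":0,"ax":0,"ay":0,"az":0,"claw":20},{"dx":0,"dy":0,"dz":0,"ax":0,"ay":0,"az":0,"claw":20},{"dx":0,"dy":0,"dz":0,"ax":0,"ay":0,"az":0,"claw":20},{"dx":0,"dy":0,"dz":0,"ax":0,"ay":0,"az":0,"claw":20},{"dx":0,"dy":0,"dz":0,"ax":0,"ay":0,"az":0,"claw":20}]' 100
```

```text
clock: 12.97
position: [0.5285, 0.2823, 0.088]
tool_rot: [-3.141, 0.001, 1.161]
force: [0.2, -0.3, -0.4]
grip_width: 0.0399
clock: 13.38
position: [0.5289, 0.2825, 0.089]
tool_rot: [-3.142, 0.0, 1.161]
force: [0.2, 1.0, -2.5]
grip_width: 0.025
```

```bash
python3 -m pendant '[{"dx":0,"dy":0,"dz":-5,"ax":0,"ay":0,"az":0,"claw":20},{"dx":0,"dy":0,"dz":-15,"ax":0,"ay":0,"az":0,"claw":20},{"dx":0,"dy":0,"dz":-30,"ax":0,"ay":0,"az":0,"claw":20},{"dx":0,"dy":0,"dz":-50,"ax":0,"ay":0,"az":0,"claw":20},{"dx":0,"dy":0,"dz":-70,"ax":0,"ay":0,"az":0,"claw":20},{"dx":0,"dy":0,"dz":-90,"ax":0,"ay":0,"az":0,"claw":20},{"dx":0,"dy":0,"dz":-105,"ax":0,"ay":0,"az":0,"claw":20},{"dx":0,"dy":0,"dz":-112,"ax":0,"ay":0,"az":0,"claw":20},{"dx":0,"dy":0,"dz":-115,"ax":0,"ay":0,"az":0,"claw":20},{"dx":0,"dy":0,"dz":-115,"ax":0,"ay":0,"az":0,"claw":20}]'
python3 - <<'E'
from h import *
s=st();w=grab('wrist','w16');g=grab('side','s16');h=grab('scene','g16');cv2.imwrite('pics/z16.png',np.hstack([cv2.resize(h['image'][130:270,410:540],(390,420)),cv2.resize(g['image'][200:340,210:340],(390,420))]))
E
```

```text
clock: 14.22
position: [0.529, 0.2826, 0.2045]
tool_rot: [3.141, -0.0, 1.161]
force: [0.7, 0.5, -1.9]
grip_width: 0.025
t 14.22 pos [0.529  0.2826 0.2045] rot [ 3.141 -0.     1.161] F [ 0.7  0.5 -1.9] M [-0.02  0.01 -0.05] w 0.025 q [-0.28  0.5  -0.44  1.64  0.24  1.05  0.36]
```

View pics/z16.png

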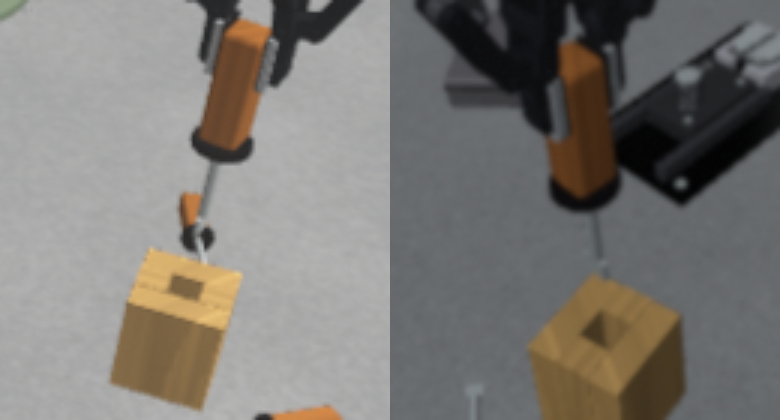

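View pics/w16.png

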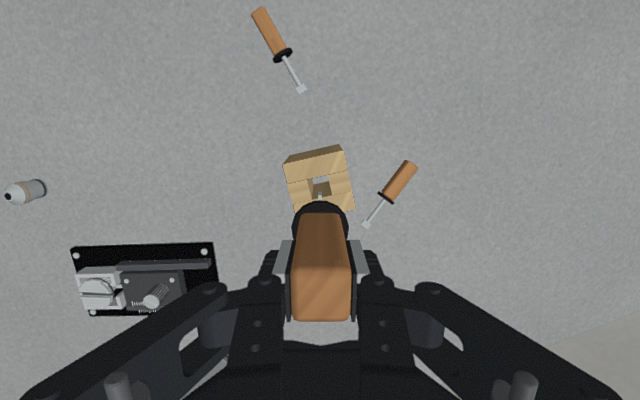

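```bash
python3 - <<'E'
from h import *
w=load('w16')['image'][165:215,295:345];g=load('s16')['image'][262:300,260:298];h=load('g16')['image'][185:225,460:500]
cv2.imwrite('pics/z16b.png',np.hstack([cv2.resize(x,(266,266),interpolation=cv2.INTER_CUBIC) for x in(w,g,h)]))
E
```

```text
(no output)
```

View pics/z16b.png

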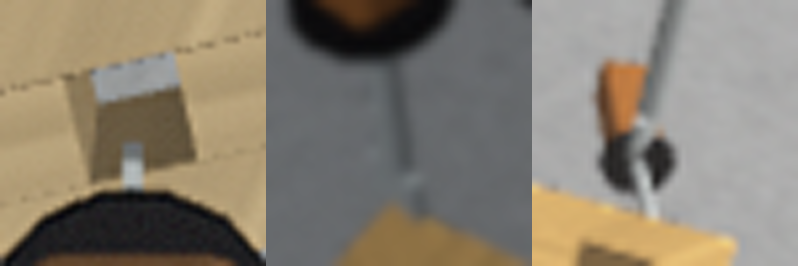

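The driver is lifted (1.9 N weight). In the wrist view the blade tip at (320,192) looks thin along the jaw direction, so the blade lies along the gripper's y. To enter the slot the gripper therefore needs yaw of about −22°. Moving over the cam.

```bash
python3 - <<'E'
from h import *
s=observe();p=np.array(s['position']);w=load('w16');print('tip pred',proj(w,p-[0,0,.080]),'side',proj(load('s16'),p-[0,0,.08]), 'seen wrist 320,192; side approx',260+418/7-38,262+214/7)
E
python3 -m pendant '[{"dx":-20,"dy":10,"dz":-10,"ax":0,"ay":0,"az":5,"claw":20},{"dx":-55,"dy":28,"dz":-10,"ax":0,"ay":0,"az":12,"claw":20},{"dx":-90,"dy":46,"dz":-10,"ax":0,"ay":0,"az":19,"claw":20},{"dx":-125,"dy":65,"dz":-10,"ax":0,"ay":0,"az":26,"claw":20},{"dx":-160,"dy":83,"dz":-10,"ax":0,"ay":0,"az":33,"claw":20},{"dx":-195,"dy":101,"dz":-10,"ax":0,"ay":0,"az":40,"claw":20},{"dx":-230,"dy":119,"dz":-10,"ax":0,"ay":0,"az":47,"claw":20},{"dx":-262,"dy":136,"dz":-10,"ax":0,"ay":0,"az":54,"claw":20},{"dx":-284,"dy":147,"dz":-10,"ax":0,"ay":0,"az":61,"claw":20},{"dx":-295.5,"dy":153,"dz":-10,"ax":0,"ay":0,"az":68,"claw":20}]'
python3 -m pendant '[{"dx":0,"dy":0,"dz":0,"ax":0,"ay":0,"az":7,"claw":20},{"dx":0,"dy":0,"dz":0,"ax":0,"ay":0,"az":14,"claw":20},{"dx":0,"dy":0,"dz":0,"ax":0,"ay":0,"az":20.5,"claw":20},{"dx":0,"dy":0,"dz":0,"ax":0,"ay":0,"az":20.5,"claw":20},{"dx":0,"dy":0,"dz":0,"ax":0,"ay":0,"az":20.5,"claw":20}]'
python3 - <<'E'
from h import *
s=st();w=grab('wrist','w17');g=grab('side','s17');h=grab('scene','g17')
E
```

```text
tip pred [[318.76367525 197.71413008]] side [[279.43984457 292.4768659 ]] seen wrist 320,192; side approx 281.7142857142857 292.57142857142856
clock: 15.2
position: [0.5508, -0.0535, 0.2133]
tool_rot: [3.14, 0.001, -0.036]
force: [-0.9, -0.5, -1.7]
grip_width: 0.0243
clock: 15.62
position: [0.5511, -0.0492, 0.2134]
tool_rot: [3.141, 0.001, -0.38]
force: [-0.3, -0.0, -1.8]
grip_width: 0.0248
t 15.62 pos [ 0.5511 -0.0492  0.2134] rot [ 3.141e+00  1.000e-03 -3.800e-01] F [-0.3 -0.  -1.8] M [-0.   -0.03 -0.03] w 0.0248 q [ 0.    0.39 -0.03  1.77  0.01  0.98 -0.41]
```

View pics/w17.png

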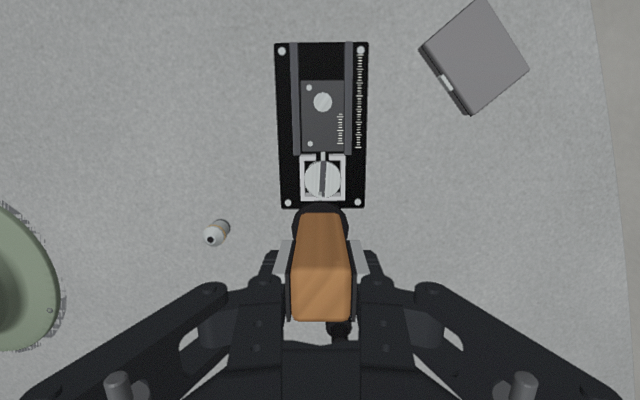

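```bash
python3 - <<'E'
from h import *
w=load('w17');cv2.imwrite('pics/w17c.png',cv2.resize(w['image'][140:220,270:375],None,fx=7,fy=7,interpolation=cv2.INTER_CUBIC))
g=load('s17')['image'][150:270,270:380];h=load('g17')['image'][130:250,270:380]
cv2.imwrite('pics/z17.png',np.hstack([cv2.resize(x,(390,425),interpolation=cv2.INTER_CUBIC) for x in(g,h)]))
p=np.array(observe()['position']);print(proj(w,[p-[0,0,.08],[.5515,-.0495,.041]]))
E
```

```text
[[321.54110284 198.93368315]
 [321.72288529 178.20044193]]
```

View pics/w17c.png

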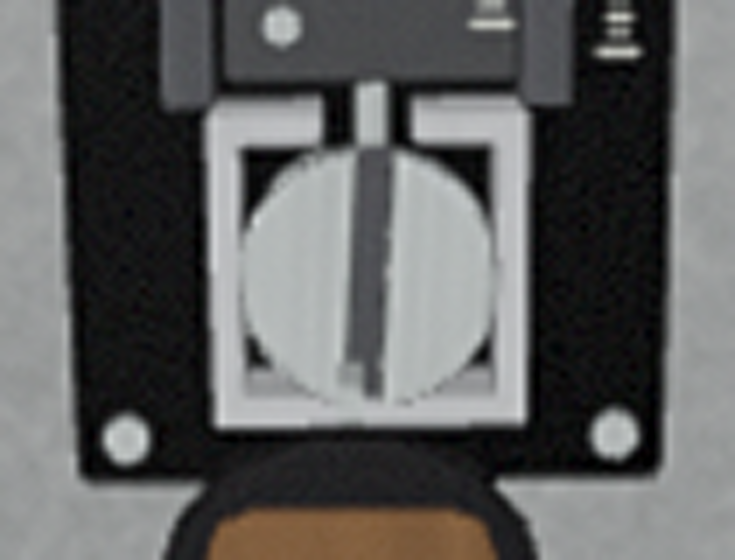

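View pics/z17.png

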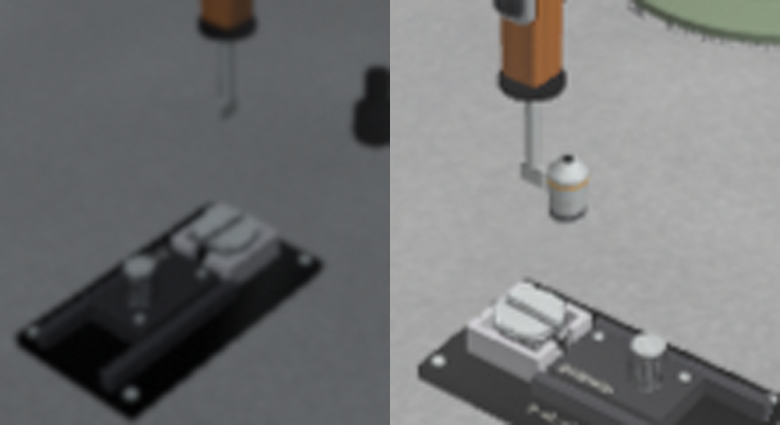

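```bash
python3 - <<'E'
from h import *
w=load('w17');c=lambda u,v:(270+(u+.5)/7-.5,140+(v+.5)/7-.5)
P=lambda u,v,z:onz(w,c(u,v),z)
a=lambda p,q:np.degrees(np.arctan2(q[1]-p[1],q[0]-p[0]))
im=cv2.resize(w['image'][140:220,270:375],None,fx=7,fy=7,interpolation=cv2.INTER_CUBIC)
gray=cv2.cvtColor(im,cv2.COLOR_BGR2GRAY)
pts=[]
for v in range(170,350,20):
    r=gray[v,310:430].astype(float); m=r<140; u=np.where(m)[0]; print(v,u.min()+310,u.max()+310,end='; '); pts.append(((u.min()+u.max())/2+310,v))
print()
A,B=P(*pts[0],.041),P(*pts[-1],.041); print('slot',a(B,A),A,B)
print('guide',a(P(85,475,.012),P(62,0,.012)),a(P(660,475,.012),P(675,0,.012)))
d=P(368,274,.041);print('disc',d)
s=observe();p=np.array(s['position'][:2]);y=s['tool_rot'][2]
R=lambda d:(1e3*(d[0]*np.cos(y)+d[1]*np.sin(y)),1e3*(d[0]*np.sin(y)-d[1]*np.cos(y)))
print('disc rel tool',R(d[:2]-p),'slotmid',R((A+B)[:2]/2-p),'blade tip',R(P(352,380,.1334)[:2]-p),'yaw',np.degrees(y))
E
```

```text
170 354 394; 190 353 393; 210 351 392; 230 351 390; 250 350 390; 270 349 386; 290 348 387; 310 347 386; 330 346 385; 
slot 65.3601410080362 [ 0.55911766 -0.03433952  0.041     ] [ 0.547788   -0.05904024  0.041     ]
guide 68.97729621788521 68.70096506238411
disc [ 0.55173128 -0.05025236  0.041     ]
disc rel tool (np.float64(0.8078184685637765), np.float64(0.7035345390536248)) slotmid (np.float64(1.082541013193503), np.float64(-3.2435528353332956)) blade tip (np.float64(-1.4857579219267425), np.float64(-4.518283551142116)) yaw -21.81049304913281
```

The slot lies at 65.4° and the blade is at about 68.2°, with the tip about 2.3 mm to the −x side of it. Correcting, and lowering to about 10 mm above the disc.

```bash
python3 -m pendant '[{"dx":2.3,"dy":0.7,"dz":20,"ax":0,"ay":0,"az":2.9,"claw":20},{"dx":2.3,"dy":0.7,"dz":45,"ax":0,"ay":0,"az":2.9,"claw":20},{"dx":2.3,"dy":0.7,"dz":65,"ax":0,"ay":0,"az":2.9,"claw":20},{"dx":2.3,"dy":0.7,"dz":78,"ax":0,"ay":0,"az":2.9,"claw":20},{"dx":2.3,"dy":0.7,"dz":82,"ax":0,"ay":0,"az":2.9,"claw":20},{"dx":2.3,"dy":0.7,"dz":82,"ax":0,"ay":0,"az":2.9,"claw":20},{"dx":2.3,"dy":0.7,"dz":82,"ax":0,"ay":0,"az":2.9,"claw":20}]'
python3 - <<'E'
from h import *
s=st();w=grab('wrist','w18');g=grab('side','s18');h=grab('scene','g18')
cv2.imwrite('pics/w18c.png',cv2.resize(w['image'][140:240,255:385],None,fx=6,fy=6,interpolation=cv2.INTER_CUBIC))
g=g['image'][185:235,305:355];h=h['image'][185:235,285:335]
cv2.imwrite('pics/z18.png',np.hstack([cv2.resize(x,(400,400),interpolation=cv2.INTER_CUBIC) for x in(g,h)]))
E
```

```text
clock: 16.35
position: [0.5536, -0.051, 0.1326]
tool_rot: [-3.141, -0.0, -0.434]
force: [-0.1, 0.5, -0.8]
grip_width: 0.0249
t 16.35 pos [ 0.5536 -0.051   0.1326] rot [-3.141 -0.    -0.434] F [-0.1  0.5 -0.8] M [ 0.06 -0.02 -0.06] w 0.0249 q [ 0.    0.49 -0.02  1.85  0.01  0.8  -0.46]
```

View pics/w18c.png

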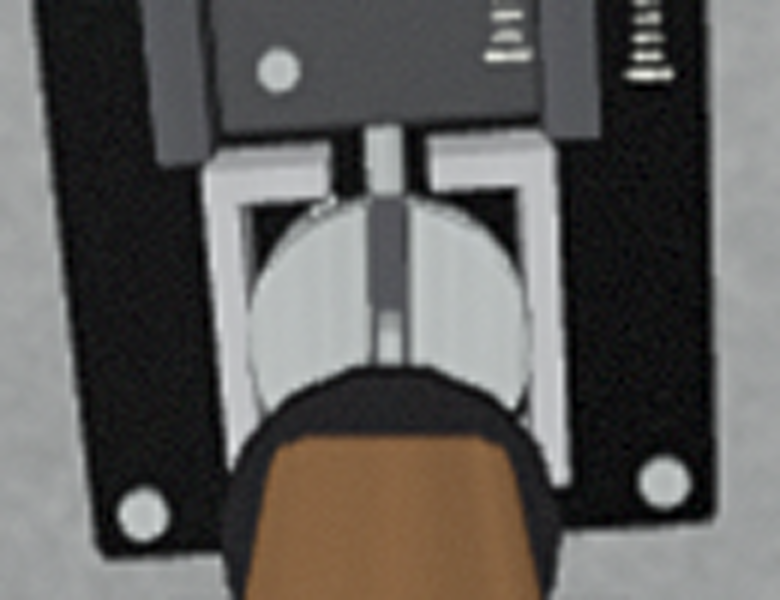

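View pics/z18.png

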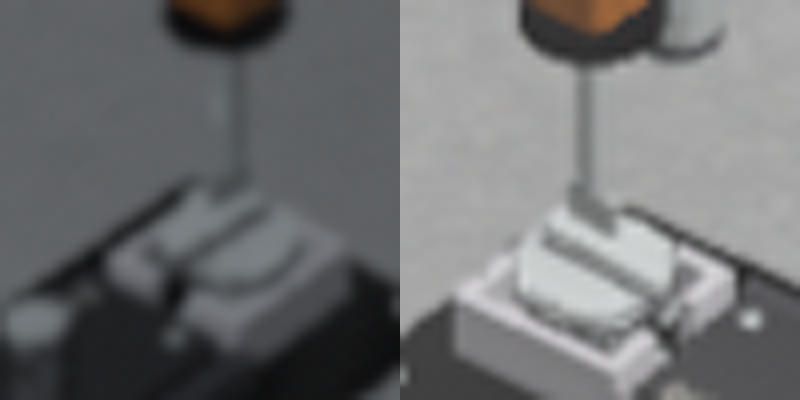

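```bash
python3 - <<'E'
from h import *
w=load('w18');g=load('g18');s=load('s18')
a=(g,(285+195/8-.5,185+213/8-.5));b=(s,(305+230/8-.5,185+192/8-.5))
t=tri([a,b]);print('tip',t)
print('disc',tri([(g,(285+200/8-.5,185+262/8-.5)),(s,(305+228/8-.5,185+235/8-.5))]))
c=lambda u,v:(255+(u+.5)/6-.5,140+(v+.5)/6-.5)
print('blade end wrist z=.0526',onz(w,c(390,312),.0526),'z=.06',onz(w,c(390,312),.06),observe()['position'])
u=np.array([np.cos(np.radians(65.3)),np.sin(np.radians(65.3))]);print('exp blade end',np.array([.5536,-.051])+u*.008)
print('disc w',onz(w,c(389,335),.041))
E
```

```text
tip [ 0.55145987 -0.05226988  0.05749311]
disc [ 0.55176935 -0.05095052  0.04150603]
blade end wrist z=.0526 [ 0.55494483 -0.04440699  0.0526    ] z=.06 [ 0.55573703 -0.04276573  0.06      ] [ 0.55379835 -0.05093765  0.13296967]
exp blade end [ 0.55694294 -0.04373193]
disc w [ 0.55204216 -0.05019879  0.041     ]
```

The blade lies parallel over the slot and centred on it (blade centre u=390, slot centre 389.5). Lowering into the slot.

```bash
python3 -m pendant '[{"dx":0,"dy":0,"dz":5,"ax":0,"ay":0,"az":0,"claw":20},{"dx":0,"dy":0,"dz":10,"ax":0,"ay":0,"az":0,"claw":20},{"dx":0,"dy":0,"dz":12,"ax":0,"ay":0,"az":0,"claw":20},{"dx":0,"dy":0,"dz":12,"ax":0,"ay":0,"az":0,"claw":20}]'
python3 -m pendant '[{"dx":0,"dy":0,"dz":2,"ax":0,"ay":0,"az":0,"claw":20},{"dx":0,"dy":0,"dz":4,"ax":0,"ay":0,"az":0,"claw":20},{"dx":0,"dy":0,"dz":4,"ax":0,"ay":0,"az":0,"claw":20}]'
python3 - <<'E'
from h import *
s=st();w=grab('wrist','w19');g=grab('side','s19');h=grab('scene','g19')
a=w['image'][150:230,275:355]
g=g['image'][185:235,305:355];h=h['image'][185:235,285:335]
cv2.imwrite('pics/z19.png',np.hstack([cv2.resize(x,(266,266),interpolation=cv2.INTER_CUBIC) for x in(a,g,h)]))
E
```

```text
clock: 16.83
position: [0.5528, -0.0509, 0.1193]
tool_rot: [3.141, 0.001, -0.435]
force: [0.3, -0.3, -1.2]
grip_width: 0.0249
clock: 17.08
position: [0.5531, -0.0509, 0.1156]
tool_rot: [3.141, 0.0, -0.435]
force: [-0.4, -0.4, -1.8]
grip_width: 0.0247
t 17.08 pos [ 0.5531 -0.0509  0.1156] rot [ 3.141  0.    -0.435] F [-0.4 -0.4 -1.8] M [-0.    0.06  0.02] w 0.0247 q [ 0.    0.51 -0.02  1.86  0.02  0.77 -0.46]
```

View pics/z19.png

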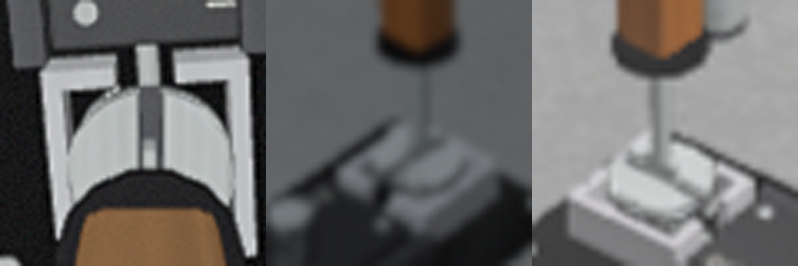

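```bash
python3 -m pendant '[{"dx":0,"dy":0,"dz":1.5,"ax":0,"ay":0,"az":0,"claw":20},{"dx":0,"dy":0,"dz":3,"ax":0,"ay":0,"az":0,"claw":20},{"dx":0,"dy":0,"dz":3,"ax":0,"ay":0,"az":0,"claw":20}]'
python3 -m pendant '[{"dx":0,"dy":0,"dz":1,"ax":0,"ay":0,"az":0,"claw":20},{"dx":0,"dy":0,"dz":2,"ax":0,"ay":0,"az":0,"claw":20},{"dx":0,"dy":0,"dz":2,"ax":0,"ay":0,"az":0,"claw":20}]'
python3 - <<'E'
from h import *
s=st()
E
```

```text
clock: 17.48
position: [0.554, -0.0508, 0.1143]
tool_rot: [-3.141, -0.001, -0.435]
force: [-4.7, 0.9, 22.1]
grip_width: 0.0249
clock: 17.73
position: [0.5545, -0.0507, 0.1137]
tool_rot: [-3.14, -0.003, -0.435]
force: [-10.0, 2.3, 48.4]
grip_width: 0.025
t 17.73 pos [ 0.5545 -0.0507  0.1137] rot [-3.14e+00 -3.00e-03 -4.35e-01] F [-10.    2.3  48.4] M [ 0.5   3.53 -0.  ] w 0.025 q [ 0.    0.52 -0.02  1.86  0.02  0.76 -0.46]
```

```bash
python3 -m pendant '[{"dx":0,"dy":0,"dz":-2,"ax":0,"ay":0,"az":0,"claw":20},{"dx":0,"dy":0,"dz":-3.5,"ax":0,"ay":0,"az":0,"claw":20},{"dx":0,"dy":0,"dz":-3.5,"ax":0,"ay":0,"az":0,"claw":20}]'
python3 - <<'E'
from h import *
s=st();w=grab('wrist','w20');g=grab('side','s20');h=grab('scene','g20')
print(tri([(h,(300,212)),(g,(335,212))]))
g=g['image'][190:230,315:355];h=h['image'][190:230,285:325]
cv2.imwrite('pics/z20.png',np.hstack([cv2.resize(x,(400,400),interpolation=cv2.INTER_CUBIC) for x in(g,h)]))
cv2.imwrite('pics/w20c.png',cv2.resize(w['image'][150:230,265:375],None,fx=7,fy=7,interpolation=cv2.INTER_CUBIC))
E
```

```text
clock: 17.98
position: [0.5535, -0.0509, 0.1148]
tool_rot: [-3.141, -0.001, -0.435]
force: [-0.3, 1.0, -1.4]
grip_width: 0.0244
t 17.98 pos [ 0.5535 -0.0509  0.1148] rot [-3.141e+00 -1.000e-03 -4.350e-01] F [-0.3  1.  -1.4] M [ 0.02 -0.    0.  ] w 0.0244 q [ 0.    0.51 -0.02  1.86  0.02  0.77 -0.46]
[ 0.54881117 -0.06919779  0.04230402]
```

View pics/z20.png

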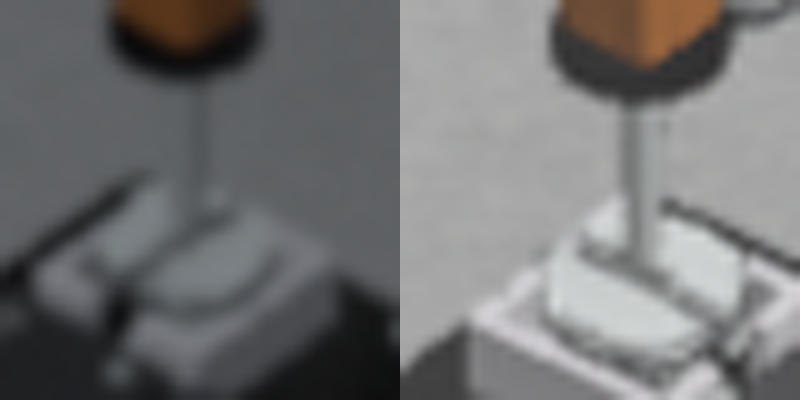

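View pics/w20c.png

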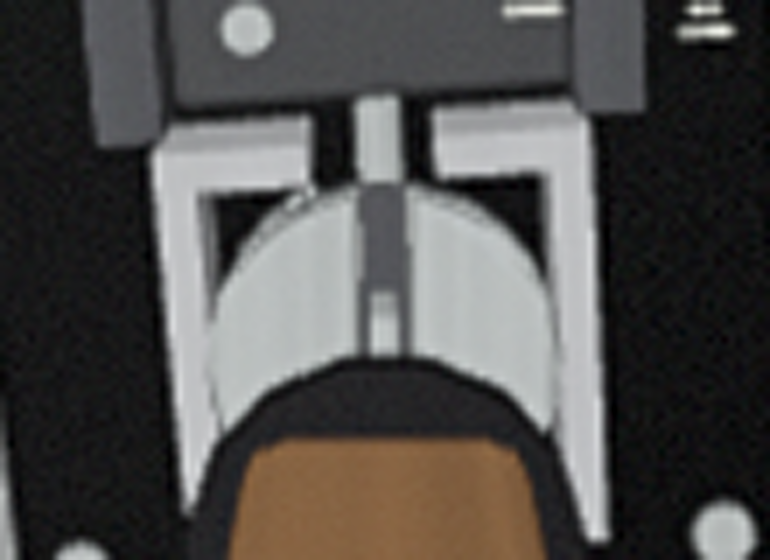

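The blade is inside the slot, centred (blade 370–398 in slot 358–410). It bottomed at the depth expected for the slot floor and is now backed off. Turning clockwise in chunks about the disc axis.

```bash
python3 -m pendant '[{"dx":0,"dy":0.15,"dz":0,"ax":0,"ay":0,"az":5,"claw":20},{"dx":0,"dy":0.3,"dz":0,"ax":0,"ay":0,"az":10,"claw":20},{"dx":0,"dy":0.45,"dz":0,"ax":0,"ay":0,"az":15,"claw":20},{"dx":-0.1,"dy":0.6,"dz":0,"ax":0,"ay":0,"az":20,"claw":20},{"dx":-0.1,"dy":0.6,"dz":0,"ax":0,"ay":0,"az":20,"claw":20}]' 120
python3 - <<'E'
from h import *
s=st();w=grab('wrist','w21');cv2.imwrite('pics/w21c.png',cv2.resize(w['image'][150:230,265:375],None,fx=7,fy=7,interpolation=cv2.INTER_CUBIC))
E
```

```text
clock: 18.55
position: [0.5536, -0.0516, 0.1147]
tool_rot: [-3.141, -0.001, -0.789]
force: [0.9, -1.1, 6.7]
grip_width: 0.0247
t 18.55 pos [ 0.5536 -0.0516  0.1147] rot [-3.141e+00 -1.000e-03 -7.890e-01] F [ 0.9 -1.1  6.7] M [-0.32 -0.45  0.01] w 0.0247 q [-0.07  0.52  0.07  1.86 -0.05  0.76 -0.76]
```

View pics/w21c.png

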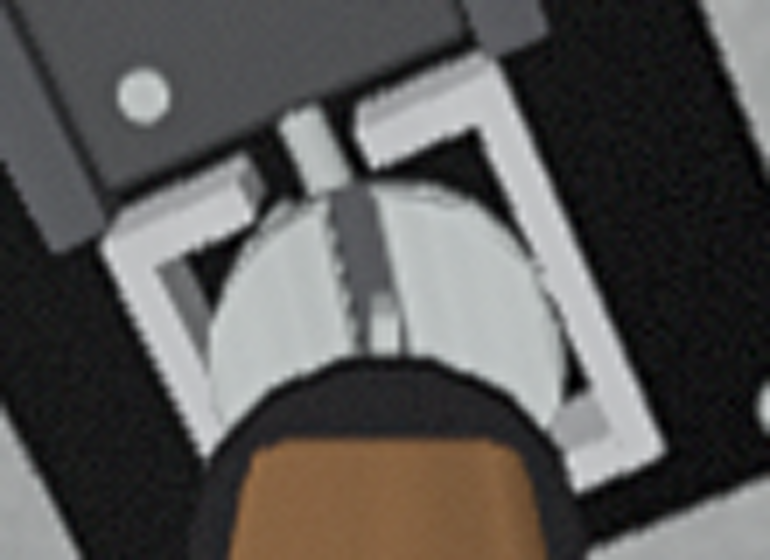

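The disc turns with the blade, with the slot lagging by the expected play of about 10°. Continuing.

```bash
python3 -m pendant '[{"dx":0,"dy":0.15,"dz":-0.3,"ax":0,"ay":0,"az":5,"claw":20},{"dx":0,"dy":0.3,"dz":-0.3,"ax":0,"ay":0,"az":10,"claw":20},{"dx":0,"dy":0.45,"dz":-0.3,"ax":0,"ay":0,"az":15,"claw":20},{"dx":-0.1,"dy":0.6,"dz":-0.3,"ax":0,"ay":0,"az":20,"claw":20},{"dx":-0.1,"dy":0.6,"dz":-0.3,"ax":0,"ay":0,"az":20,"claw":20}]'
python3 -m pendant '[{"dx":0,"dy":0.15,"dz":0,"ax":0,"ay":0,"az":5,"claw":20},{"dx":0,"dy":0.3,"dz":0,"ax":0,"ay":0,"az":10,"claw":20},{"dx":0,"dy":0.45,"dz":0,"ax":0,"ay":0,"az":15,"claw":20},{"dx":-0.1,"dy":0.6,"dz":0,"ax":0,"ay":0,"az":20,"claw":20},{"dx":-0.1,"dy":0.6,"dz":0,"ax":0,"ay":0,"az":20,"claw":20}]'
python3 - <<'E'
from h import *
s=st();w=grab('wrist','w22');cv2.imwrite('pics/w22c.png',cv2.resize(w['image'][150:230,265:375],None,fx=7,fy=7,interpolation=cv2.INTER_CUBIC))
E
```

```text
clock: 19.02
position: [0.5532, -0.0522, 0.1148]
tool_rot: [-3.141, -0.001, -1.137]
force: [3.9, -3.0, -0.3]
grip_width: 0.0244
clock: 19.43
position: [0.5526, -0.0526, 0.1148]
tool_rot: [-3.14, -0.001, -1.484]
force: [4.5, -3.9, -1.2]
grip_width: 0.0243
t 19.43 pos [ 0.5526 -0.0526  0.1148] rot [-3.140e+00 -1.000e-03 -1.484e+00] F [ 4.5 -3.9 -1.2] M [-1.46 -1.5   0.16] w 0.0243 q [-0.2   0.53  0.26  1.87 -0.19  0.76 -1.32]
```

View pics/w22c.png

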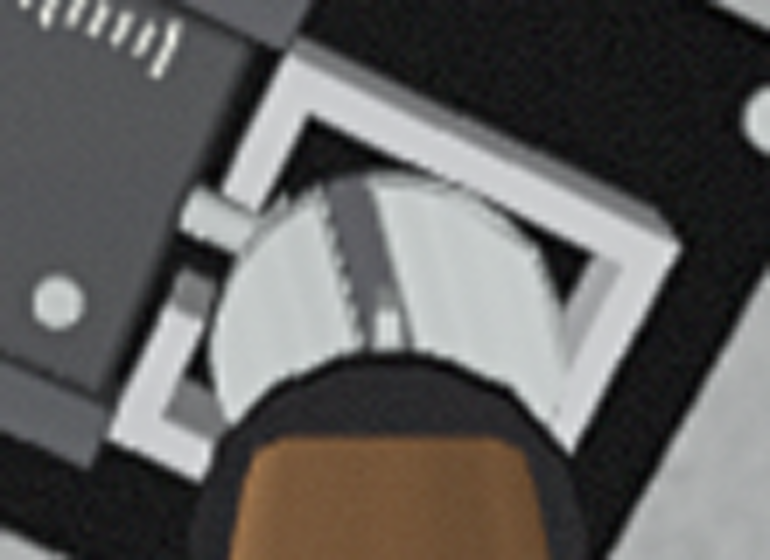

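```bash
python3 -m pendant '[{"dx":0,"dy":0.15,"dz":0,"ax":0,"ay":0,"az":5,"claw":20},{"dx":0,"dy":0.3,"dz":0,"ax":0,"ay":0,"az":10,"claw":20},{"dx":0,"dy":0.45,"dz":0,"ax":0,"ay":0,"az":15,"claw":20},{"dx":-0.1,"dy":0.6,"dz":0,"ax":0,"ay":0,"az":20,"claw":20},{"dx":-0.1,"dy":0.6,"dz":0,"ax":0,"ay":0,"az":20,"claw":20}]'
python3 -m pendant '[{"dx":0,"dy":0.1,"dz":0,"ax":0,"ay":0,"az":2.5,"claw":20},{"dx":0,"dy":0.15,"dz":0,"ax":0,"ay":0,"az":5,"claw":20},{"dx":0,"dy":0.15,"dz":0,"ax":0,"ay":0,"az":5,"claw":20}]'
python3 - <<'E'
from h import *
s=st();w=grab('wrist','w23');cv2.imwrite('pics/w23c.png',cv2.resize(w['image'][130:230,245:385],None,fx=5.5,fy=5.5,interpolation=cv2.INTER_CUBIC))
E
```

```text
clock: 19.9
position: [0.552, -0.0528, 0.1148]
tool_rot: [-3.14, -0.001, -1.833]
force: [4.1, -6.0, 1.0]
grip_width: 0.0246
clock: 20.15
position: [0.5519, -0.0528, 0.1148]
tool_rot: [-3.14, -0.001, -1.918]
force: [4.7, -4.7, -0.5]
grip_width: 0.0242
t 20.15 pos [ 0.5519 -0.0528  0.1148] rot [-3.140e+00 -1.000e-03 -1.918e+00] F [ 4.7 -4.7 -0.5] M [-1.95 -1.49  0.02] w 0.0242 q [-0.28  0.54  0.38  1.88 -0.28  0.77 -1.67]
```

View pics/w23c.png

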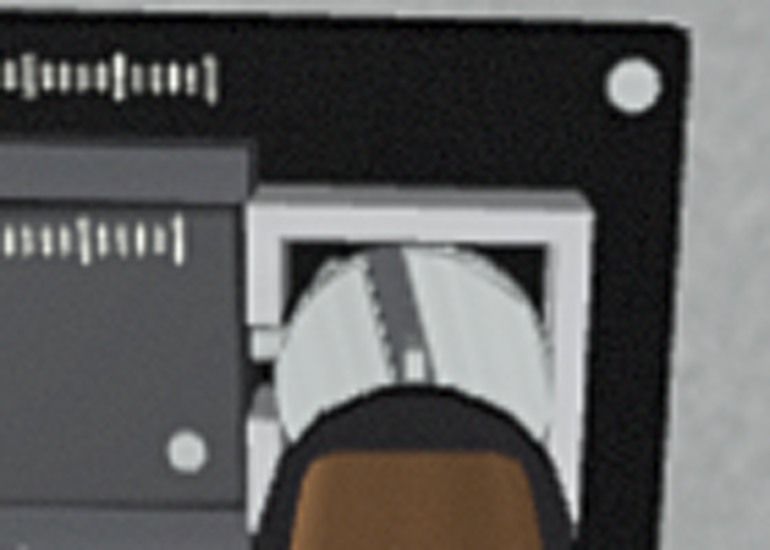

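```bash
python3 -m pendant '[{"dx":0,"dy":0.05,"dz":0,"ax":0,"ay":0,"az":2,"claw":20},{"dx":0,"dy":0.1,"dz":0,"ax":0,"ay":0,"az":4,"claw":20},{"dx":0,"dy":0.1,"dz":0,"ax":0,"ay":0,"az":4,"claw":20}]'
python3 -c "
from h import *
st()"
python3 -m pendant '[{"dx":0,"dy":0.05,"dz":0,"ax":0,"ay":0,"az":2,"claw":20},{"dx":0,"dy":0.1,"dz":0,"ax":0,"ay":0,"az":4,"claw":20},{"dx":0,"dy":0.1,"dz":0,"ax":0,"ay":0,"az":4,"claw":20}]'
python3 - <<'E'
from h import *
s=st();w=grab('wrist','w24');cv2.imwrite('pics/w24c.png',cv2.resize(w['image'][130:230,245:385],None,fx=5.5,fy=5.5,interpolation=cv2.INTER_CUBIC))
E
```

```text
clock: 20.45
position: [0.5518, -0.0528, 0.1148]
tool_rot: [-3.14, -0.001, -1.987]
force: [4.9, -6.6, 0.2]
grip_width: 0.0247
t 20.45 pos [ 0.5518 -0.0528  0.1148] rot [-3.140e+00 -1.000e-03 -1.987e+00] F [ 4.9 -6.6  0.2] M [-1.93 -1.43  0.05] w 0.0247 q [-0.3   0.55  0.4   1.88 -0.29  0.77 -1.73]
clock: 20.7
position: [0.5516, -0.0529, 0.1148]
tool_rot: [-3.139, -0.001, -2.057]
force: [4.6, -7.4, 0.4]
grip_width: 0.0246
t 20.7 pos [ 0.5516 -0.0529  0.1148] rot [-3.139e+00 -1.000e-03 -2.057e+00] F [ 4.6 -7.4  0.4] M [-2.1  -1.39  0.15] w 0.0246 q [-0.31  0.55  0.42  1.88 -0.31  0.77 -1.78]
```

View pics/w24c.png

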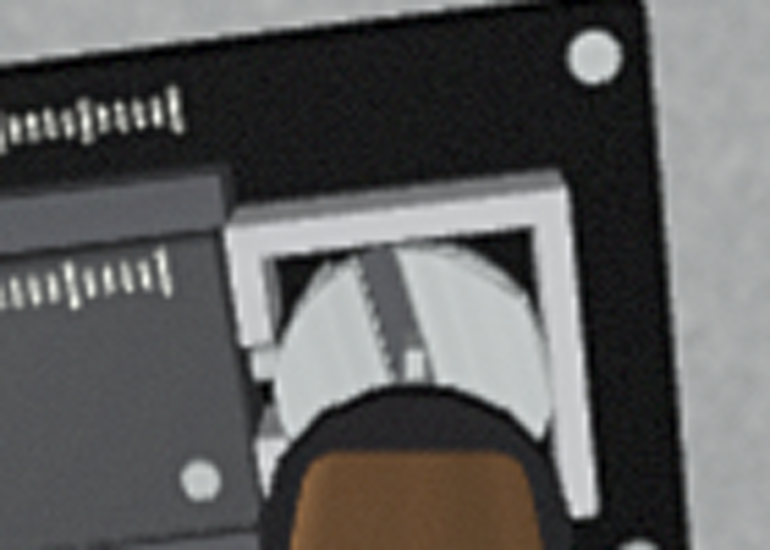

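```bash
python3 -m pendant '[{"dx":0,"dy":0.05,"dz":0,"ax":0,"ay":0,"az":2,"claw":20},{"dx":0,"dy":0.1,"dz":0,"ax":0,"ay":0,"az":4,"claw":20},{"dx":0,"dy":0.1,"dz":0,"ax":0,"ay":0,"az":4,"claw":20}]'
python3 - <<'E'
from h import *
s=st();w=load('w24');c=lambda u,v:(245+(u+.5)/5.5-.5,130+(v+.5)/5.5-.5)
P=lambda u,v,z:onz(w,c(u,v),z)
a=lambda p,q:np.degrees(np.arctan2(q[1]-p[1],q[0]-p[0]))
print('slot',a(P(398,360,.041),P(374,252,.041)),'right edge',a(P(429,370,.041),P(396,252,.041)),'guide',a(P(566,183,.033),P(228,228,.033)))
E
```

```text
clock: 21.0
position: [0.5515, -0.0529, 0.1148]
tool_rot: [-3.139, -0.001, -2.126]
force: [4.6, -7.6, 0.8]
grip_width: 0.0249
t 21.0 pos [ 0.5515 -0.0529  0.1148] rot [-3.139e+00 -1.000e-03 -2.126e+00] F [ 4.6 -7.6  0.8] M [-2.19 -1.32  0.28] w 0.0249 q [-0.32  0.55  0.43  1.88 -0.32  0.77 -1.84]
slot -15.8404366123093 right edge -12.58594165652814 guide 69.81328488348971
```

The torque now rises (0.05→0.28 N m) with no further turn, and the slot is at −14°, about 83° from the guide: the cam is at its stop. Back the blade off within its play, check, then lift.

```bash
python3 -m pendant '[{"dx":0,"dy":-0.1,"dz":0,"ax":0,"ay":0,"az":-4,"claw":20},{"dx":0,"dy":-0.2,"dz":0,"ax":0,"ay":0,"az":-8,"claw":20},{"dx":0,"dy":-0.35,"dz":0,"ax":0,"ay":0,"az":-12,"claw":20},{"dx":-0.1,"dy":-0.5,"dz":0,"ax":0,"ay":0,"az":-16,"claw":20},{"dx":-0.1,"dy":-0.5,"dz":0,"ax":0,"ay":0,"az":-16,"claw":20}]'
python3 - <<'E'
from h import *
s=st();w=grab('wrist','w25');cv2.imwrite('pics/w25c.png',cv2.resize(w['image'][130:230,245:385],None,fx=5.5,fy=5.5,interpolation=cv2.INTER_CUBIC))
E
```

```text
clock: 21.42
position: [0.5513, -0.0523, 0.1148]
tool_rot: [-3.141, -0.0, -1.842]
force: [1.5, -2.8, 2.7]
grip_width: 0.0245
t 21.42 pos [ 0.5513 -0.0523  0.1148] rot [-3.141 -0.    -1.842] F [ 1.5 -2.8  2.7] M [-0.96 -0.35 -0.03] w 0.0245 q [-0.27  0.54  0.36  1.88 -0.26  0.77 -1.61]
```

View pics/w25c.png

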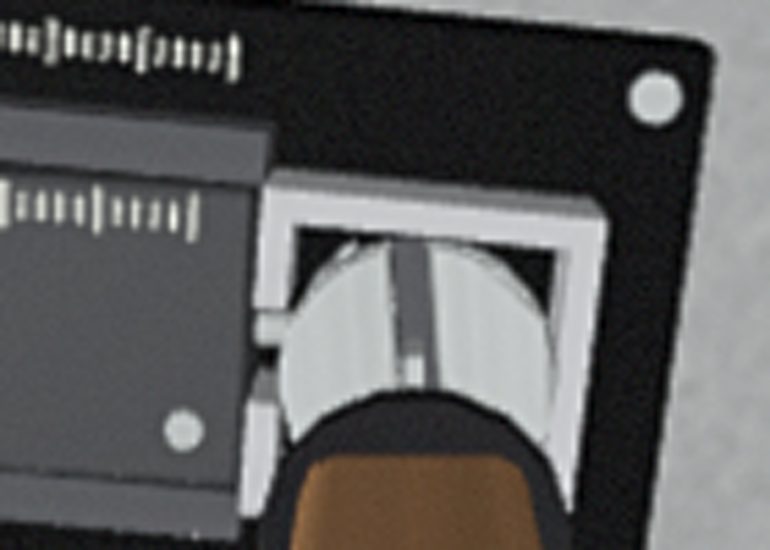

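The blade is free in the slot and the slot stays about across the guide. Lifting out and looking at the result.

```bash
python3 -m pendant '[{"dx":0,"dy":0,"dz":-3,"ax":0,"ay":0,"az":0,"claw":20},{"dx":0,"dy":0,"dz":-8,"ax":0,"ay":0,"az":0,"claw":20},{"dx":0,"dy":0,"dz":-20,"ax":0,"ay":0,"az":0,"claw":20},{"dx":0,"dy":0,"dz":-45,"ax":0,"ay":0,"az":0,"claw":20},{"dx":0,"dy":0,"dz":-75,"ax":0,"ay":0,"az":-3,"claw":20},{"dx":0,"dy":0,"dz":-95,"ax":0,"ay":0,"az":-5,"claw":20},{"dx":0,"dy":0,"dz":-105,"ax":0,"ay":0,"az":-5,"claw":20},{"dx":0,"dy":0,"dz":-105,"ax":0,"ay":0,"az":-5,"claw":20},{"dx":0,"dy":0,"dz":-105,"ax":0,"ay":0,"az":-5,"claw":20}]'
python3 - <<'E'
from h import *
s=st();w=grab('wrist','w26');cv2.imwrite('pics/w26c.png',cv2.resize(w['image'][120:230,200:385],None,fx=4,fy=4,interpolation=cv2.INTER_CUBIC))
p=np.array(s['position'][:2]);y=s['tool_rot'][2];d=np.array([.5294,.2803])-p
print('move',1e3*(d[0]*np.cos(y)+d[1]*np.sin(y)),1e3*(d[0]*np.sin(y)-d[1]*np.cos(y)),np.degrees(y))
E
```

```text
clock: 22.22
position: [0.551, -0.0514, 0.2192]
tool_rot: [3.141, 0.0, -1.762]
force: [0.4, -0.3, -1.6]
grip_width: 0.0246
t 22.22 pos [ 0.551  -0.0514  0.2192] rot [ 3.141  0.    -1.762] F [ 0.4 -0.3 -1.6] M [0.05 0.05 0.  ] w 0.0246 q [-0.3   0.41  0.39  1.78 -0.18  0.99 -1.6 ]
move -321.57419595766044 84.30462032637905 -100.966533254836
```

View pics/w26c.png

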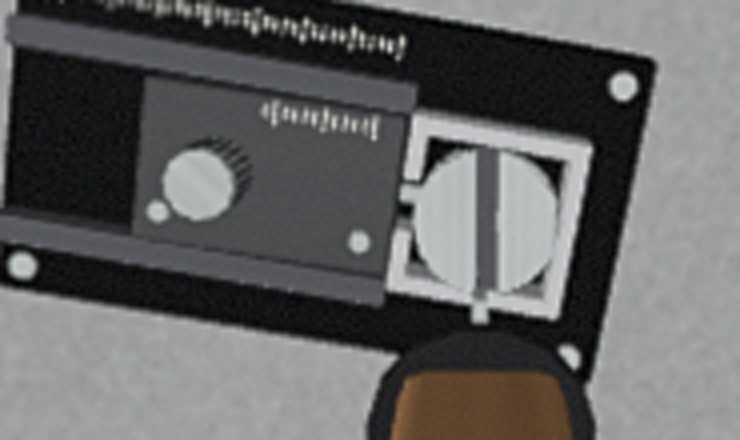

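The carriage is flush with the housing and the slot is at about −11° (cam about 1.39 rad). Carrying the driver back to the stand.

```bash
python3 -m pendant '[{"dx":-20,"dy":5,"dz":0,"ax":0,"ay":0,"az":0,"claw":20},{"dx":-58,"dy":15,"dz":0,"ax":0,"ay":0,"az":0,"claw":20},{"dx":-97,"dy":25,"dz":0,"ax":0,"ay":0,"az":0,"claw":20},{"dx":-136,"dy":36,"dz":0,"ax":0,"ay":0,"az":0,"claw":20},{"dx":-175,"dy":46,"dz":0,"ax":0,"ay":0,"az":0,"claw":20},{"dx":-214,"dy":56,"dz":0,"ax":0,"ay":0,"az":0,"claw":20},{"dx":-253,"dy":66,"dz":0,"ax":0,"ay":0,"az":0,"claw":20},{"dx":-290,"dy":76,"dz":0,"ax":0,"ay":0,"az":0,"claw":20},{"dx":-315,"dy":82.5,"dz":0,"ax":0,"ay":0,"az":0,"claw":20},{"dx":-321.6,"dy":84.3,"dz":0,"ax":0,"ay":0,"az":0,"claw":20}]'
python3 -m pendant '[{"dx":0,"dy":0,"dz":0,"ax":0,"ay":0,"az":0,"claw":20},{"dx":0,"dy":0,"dz":5,"ax":0,"ay":0,"az":0,"claw":20},{"dx":0,"dy":0,"dz":10,"ax":0,"ay":0,"az":0,"claw":20},{"dx":0,"dy":0,"dz":10,"ax":0,"ay":0,"az":0,"claw":20}]'
python3 - <<'E'
from h import *
s=st();w=grab('wrist','w27');g=grab('side','s27');h=grab('scene','g27')
cv2.imwrite('pics/w27c.png',cv2.resize(w['image'][130:230,250:390],None,fx=5.5,fy=5.5,interpolation=cv2.INTER_CUBIC))
g=g['image'][255:325,250:320];h=h['image'][185:255,435:505]
cv2.imwrite('pics/z27.png',np.hstack([cv2.resize(x,(400,400),interpolation=cv2.INTER_CUBIC) for x in(g,h)]))
E
```

```text
clock: 23.1
position: [0.5271, 0.285, 0.2175]
tool_rot: [3.139, -0.001, -1.756]
force: [-0.1, 0.1, -2.0]
grip_width: 0.0244
clock: 23.43
position: [0.5291, 0.2779, 0.2083]
tool_rot: [3.14, -0.002, -1.763]
force: [-0.6, -0.4, -1.5]
grip_width: 0.0247
t 23.43 pos [0.5291 0.2779 0.2083] rot [ 3.140e+00 -2.000e-03 -1.763e+00] F [-0.6 -0.4 -1.5] M [-0.03 -0.01  0.02] w 0.0247 q [-0.8   0.48  0.31  1.67 -0.17  1.01 -2.19]
```

View pics/w27c.png

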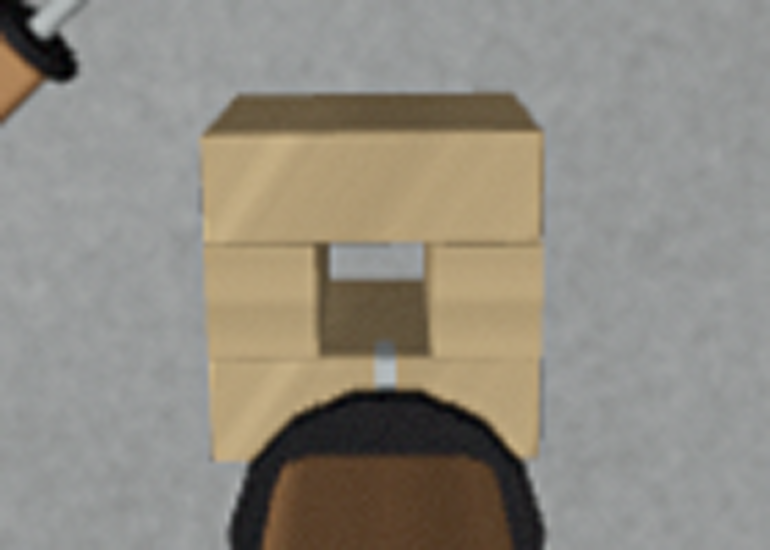

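View pics/z27.png

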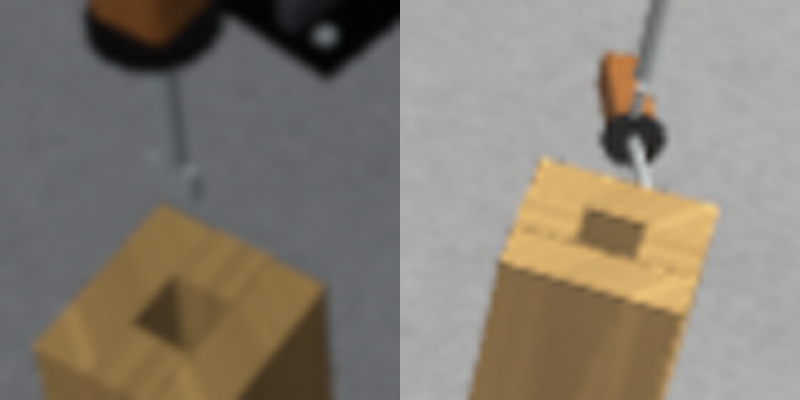

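```bash
python3 - <<'E'
from h import *
w=load('w27');c=lambda u,v:(250+(u+.5)/5.5-.5,130+(v+.5)/5.5-.5)
s=observe();p=np.array(s['position']);y=s['tool_rot'][2]
R=lambda q:np.round((1e3*((q-p)[0]*np.cos(y)+(q-p)[1]*np.sin(y)),1e3*((q-p)[0]*np.sin(y)-(q-p)[1]*np.cos(y))),2)
C=[onz(w,c(*q),.075) for q in((318,243),(425,243),(431,356),(320,356))];h=np.mean(C,0);print('hole',h,'rel',R(h))
S=[onz(w,c(*q),.075) for q in((203,135),(542,130),(537,457),(214,460))];print('stand',np.mean(S,0),R(np.mean(S,0)))
for z in(.128,.133): print('blade end rel',z,R(onz(w,c(386,343),z)))
g=load('s27');hh=load('g27')
t=tri([(g,(250+185/5.714-.5,255+185/5.714-.5)),(hh,(435+240/5.714-.5,185+92/5.714-.5))]);print('tip tri',t,R(t))
print(p)
E
```

```text
hole [0.52947252 0.28200954 0.075     ] rel [-3.    0.65]
stand [0.52949401 0.28191646 0.075     ] [-2.92  0.61]
blade end rel 0.128 [-0.55 -4.22]
blade end rel 0.133 [-0.54 -5.47]
tip tri [0.52493263 0.27904394 0.13413905] [0.77 4.54]
[0.52953369 0.27893671 0.20973632]
```

```bash
python3 -m pendant '[{"dx":-2.4,"dy":-2,"dz":10,"ax":0,"ay":0,"az":0,"claw":20},{"dx":-2.4,"dy":-2,"dz":25,"ax":0,"ay":0,"az":0,"claw":20},{"dx":-2.4,"dy":-2,"dz":38,"ax":0,"ay":0,"az":0,"claw":20},{"dx":-2.4,"dy":-2,"dz":43,"ax":0,"ay":0,"az":0,"claw":20},{"dx":-2.4,"dy":-2,"dz":43,"ax":0,"ay":0,"az":0,"claw":20},{"dx":-2.4,"dy":-2,"dz":43,"ax":0,"ay":0,"az":0,"claw":20}]'
python3 - <<'E'
from h import *
s=st();w=grab('wrist','w28');g=grab('side','s28');h=grab('scene','g28')
cv2.imwrite('pics/w28c.png',cv2.resize(w['image'][140:240,250:390],None,fx=5.5,fy=5.5,interpolation=cv2.INTER_CUBIC))
g=g['image'][255:325,250:320];h=h['image'][185:255,435:505]
cv2.imwrite('pics/z28.png',np.hstack([cv2.resize(x,(400,400),interpolation=cv2.INTER_CUBIC) for x in(g,h)]))
E
```

```text
clock: 24.08
position: [0.5319, 0.2818, 0.1669]
tool_rot: [3.142, -0.0, -1.761]
force: [0.4, -0.2, -1.1]
grip_width: 0.0243
t 24.08 pos [0.5319 0.2818 0.1669] rot [ 3.142 -0.    -1.761] F [ 0.4 -0.2 -1.1] M [ 0.05  0.02 -0.07] w 0.0243 q [-0.79  0.53  0.3   1.71 -0.19  0.93 -2.18]
```

View pics/w28c.png

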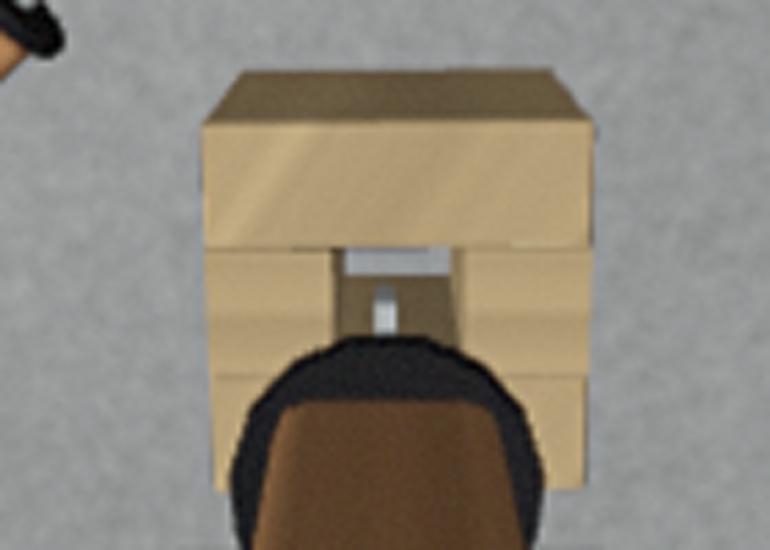

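View pics/z28.png

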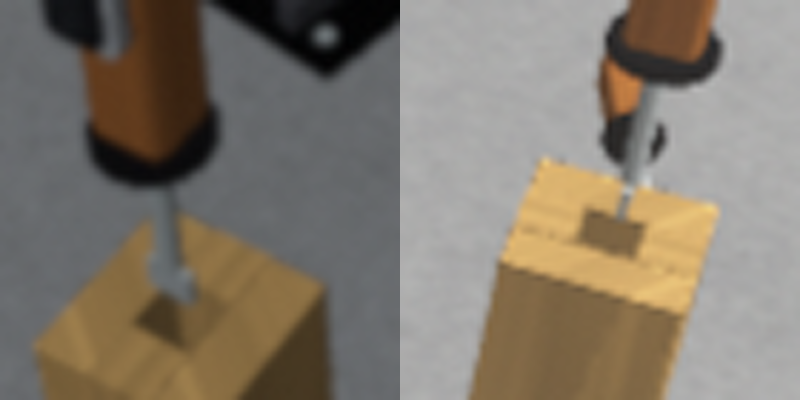

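```bash
python3 - <<'E'
from h import *
w=load('w28');c=lambda u,v:(250+(u+.5)/5.5-.5,140+(v+.5)/5.5-.5)
s=observe();p=np.array(s['position']);y=s['tool_rot'][2]
R=lambda q:np.round((1e3*((q-p)[0]*np.cos(y)+(q-p)[1]*np.sin(y)),1e3*((q-p)[0]*np.sin(y)-(q-p)[1]*np.cos(y))),2)
S=[onz(w,c(*q),.075) for q in((203,124),(592,122),(585,488),(216,490))];print('stand',np.mean(S,0),R(np.mean(S,0)))
C=[onz(w,c(*q),.075) for q in((334,248),(452,248),(460,375),(337,375))];h=np.mean(C,0);print('hole',h,'rel',R(h))
for z in(.087,.092): print('blade end rel',z,R(onz(w,c(386,288),z)))
g=load('s28');hh=load('g28')
t=tri([(g,(250+173/5.714-.5,255+285/5.714-.5)),(hh,(435+225/5.714-.5,185+207/5.714-.5))]);print('tip tri',t,R(t),p)
E
```

```text
stand [0.52949142 0.28180233 0.075     ] [0.66 2.56]
hole [0.52949744 0.28235199 0.075     ] rel [0.12 2.66]
blade end rel 0.087 [-1.47 -4.5 ]
blade end rel 0.092 [-1.46 -5.75]
tip tri [0.5318831  0.28209821 0.09011525] [-0.08  0.26] [0.53212796 0.28196948 0.16748757]
```

```bash
python3 -m pendant '[{"dx":1.8,"dy":1.2,"dz":0,"ax":0,"ay":0,"az":0,"claw":20},{"dx":1.8,"dy":1.2,"dz":8,"ax":0,"ay":0,"az":0,"claw":20},{"dx":1.8,"dy":1.2,"dz":16,"ax":0,"ay":0,"az":0,"claw":20},{"dx":1.8,"dy":1.2,"dz":22,"ax":0,"ay":0,"az":0,"claw":20},{"dx":1.8,"dy":1.2,"dz":24,"ax":0,"ay":0,"az":0,"claw":20},{"dx":1.8,"dy":1.2,"dz":24,"ax":0,"ay":0,"az":0,"claw":20}]'
python3 - <<'E'
from h import *
s=st();w=grab('wrist','w29');g=grab('side','s29');h=grab('scene','g29')
g=g['image'][255:325,250:320];h=h['image'][185:255,435:505];a=w['image'][140:240,270:370]
cv2.imwrite('pics/z29.png',np.hstack([cv2.resize(x,(266,266),interpolation=cv2.INTER_CUBIC) for x in(a,g,h)]))
E
```

```text
clock: 24.73
position: [0.5298, 0.2801, 0.1418]
tool_rot: [3.141, -0.001, -1.761]
force: [0.4, -0.0, -1.9]
grip_width: 0.0247
t 24.73 pos [0.5298 0.2801 0.1418] rot [ 3.141e+00 -1.000e-03 -1.761e+00] F [ 0.4 -0.  -1.9] M [0.   0.02 0.05] w 0.0247 q [-0.78  0.56  0.29  1.73 -0.2   0.88 -2.17]
```

View pics/z29.png

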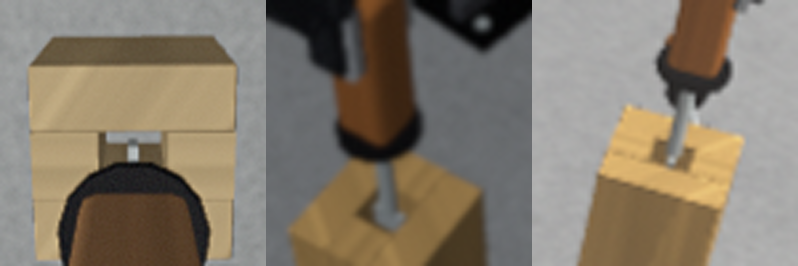

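The blade is in the hole mouth with no contact force. Lowering on.

```bash
python3 -m pendant '[{"dx":0,"dy":0,"dz":7,"ax":0,"ay":0,"az":0,"claw":20},{"dx":0,"dy":0,"dz":14,"ax":0,"ay":0,"az":0,"claw":20},{"dx":0,"dy":0,"dz":20,"ax":0,"ay":0,"az":0,"claw":20},{"dx":0,"dy":0,"dz":20,"ax":0,"ay":0,"az":0,"claw":20}]'
python3 -m pendant '[{"dx":0,"dy":0,"dz":7,"ax":0,"ay":0,"az":0,"claw":20},{"dx":0,"dy":0,"dz":14,"ax":0,"ay":0,"az":0,"claw":20},{"dx":0,"dy":0,"dz":20,"ax":0,"ay":0,"az":0,"claw":20},{"dx":0,"dy":0,"dz":24,"ax":0,"ay":0,"az":0,"claw":20},{"dx":0,"dy":0,"dz":24,"ax":0,"ay":0,"az":0,"claw":20}]'
python3 - <<'E'
from h import *
s=st();w=grab('wrist','w30');g=grab('side','s30');h=grab('scene','g30')
g=g['image'][235:325,240:330];h=h['image'][165:255,425:515];a=w['image'][140:280,250:390]
cv2.imwrite('pics/z30.png',np.hstack([cv2.resize(x,(266,266),interpolation=cv2.INTER_CUBIC) for x in(a,g,h)]))
E
```

```text
clock: 25.22
position: [0.5295, 0.28, 0.1212]
tool_rot: [3.14, -0.001, -1.761]
force: [0.6, 0.6, -2.3]
grip_width: 0.0246
clock: 25.63
position: [0.5298, 0.28, 0.0977]
tool_rot: [3.141, -0.001, -1.761]
force: [-0.3, 0.9, -1.4]
grip_width: 0.0242
t 25.63 pos [0.5298 0.28   0.0977] rot [ 3.141e+00 -1.000e-03 -1.761e+00] F [-0.3  0.9 -1.4] M [-0.11 -0.06  0.02] w 0.0242 q [-0.77  0.62  0.27  1.77 -0.22  0.79 -2.15]
```

View pics/z30.png

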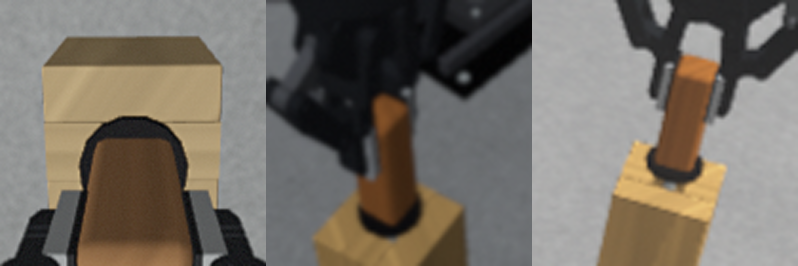

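```bash
python3 -m pendant '[{"dx":0,"dy":0,"dz":3,"ax":0,"ay":0,"az":0,"claw":20},{"dx":0,"dy":0,"dz":6,"ax":0,"ay":0,"az":0,"claw":20},{"dx":0,"dy":0,"dz":6,"ax":0,"ay":0,"az":0,"claw":20}]'
python3 -m pendant '[{"dx":0,"dy":0,"dz":1,"ax":0,"ay":0,"az":0,"claw":20},{"dx":0,"dy":0,"dz":2.5,"ax":0,"ay":0,"az":0,"claw":20},{"dx":0,"dy":0,"dz":2.5,"ax":0,"ay":0,"az":0,"claw":20}]'
```

```text
clock: 26.03
position: [0.53, 0.2802, 0.0923]
tool_rot: [3.141, -0.0, -1.761]
force: [0.7, 0.5, -1.8]
grip_width: 0.0243
clock: 26.28
position: [0.5301, 0.2802, 0.09]
tool_rot: [3.141, -0.0, -1.761]
force: [-1.2, -0.3, -1.9]
grip_width: 0.0245
```

```bash
python3 -m pendant '[{"dx":0,"dy":0,"dz":1,"ax":0,"ay":0,"az":0,"claw":20},{"dx":0,"dy":0,"dz":2,"ax":0,"ay":0,"az":0,"claw":20},{"dx":0,"dy":0,"dz":2,"ax":0,"ay":0,"az":0,"claw":20}]'
python3 -m pendant '[{"dx":0,"dy":0,"dz":1,"ax":0,"ay":0,"az":0,"claw":20},{"dx":0,"dy":0,"dz":2,"ax":0,"ay":0,"az":0,"claw":20},{"dx":0,"dy":0,"dz":2,"ax":0,"ay":0,"az":0,"claw":20}]'
```

```text
clock: 26.53
position: [0.5304, 0.2804, 0.0889]
tool_rot: [-3.141, 0.001, -1.761]
force: [-2.1, -0.2, 9.4]
grip_width: 0.0245
clock: 26.78
position: [0.5307, 0.2805, 0.0888]
tool_rot: [-3.141, 0.002, -1.761]
force: [-10.9, -5.0, 42.3]
grip_width: 0.0249
```

The collar is seated, at a height of 0.0889 just as at the start. Relieving the push, opening gently and lifting clear.

```bash
python3 -m pendant '[{"dx":0,"dy":0,"dz":-2,"ax":0,"ay":0,"az":0,"claw":20},{"dx":0,"dy":0,"dz":-2.5,"ax":0,"ay":0,"az":0,"claw":20},{"dx":0,"dy":0,"dz":-2.5,"ax":0,"ay":0,"az":0,"claw":32},{"dx":0,"dy":0,"dz":-2.5,"ax":0,"ay":0,"az":0,"claw":45},{"dx":0,"dy":0,"dz":-2.5,"ax":0,"ay":0,"az":0,"claw":50},{"dx":0,"dy":0,"dz":-2.5,"ax":0,"ay":0,"az":0,"claw":50}]' 40
python3 -m pendant '[{"dx":0,"dy":0,"dz":-20,"ax":0,"ay":0,"az":0,"claw":50},{"dx":0,"dy":0,"dz":-55,"ax":0,"ay":0,"az":0,"claw":50},{"dx":0,"dy":0,"dz":-90,"ax":0,"ay":0,"az":0,"claw":50},{"dx":0,"dy":0,"dz":-125,"ax":0,"ay":0,"az":0,"claw":50},{"dx":0,"dy":0,"dz":-150,"ax":0,"ay":0,"az":0,"claw":50},{"dx":0,"dy":0,"dz":-150,"ax":0,"ay":0,"az":0,"claw":50},{"dx":0,"dy":0,"dz":-150,"ax":0,"ay":0,"az":0,"claw":50}]'
python3 - <<'E'
from h import *
s=st();w=grab('wrist','w31');g=grab('side','s31');h=grab('scene','g31')
a=g['image'][180:350,220:390];b=h['image'][190:280,270:500]
cv2.imwrite('pics/z31.png',np.hstack([cv2.resize(a,(300,300),interpolation=cv2.INTER_CUBIC),cv2.resize(w['image'],(480,300))]));cv2.imwrite('pics/z31b.png',cv2.resize(b,None,fx=3.4,fy=3.4,interpolation=cv2.INTER_CUBIC))
E
```

```text
clock: 27.28
position: [0.5302, 0.2802, 0.0886]
tool_rot: [3.141, -0.0, -1.761]
force: [-0.2, -0.2, -0.6]
grip_width: 0.0497
clock: 27.87
position: [0.5307, 0.2806, 0.24]
tool_rot: [-3.14, 0.002, -1.761]
force: [1.4, 0.2, -0.6]
grip_width: 0.0505
t 27.87 pos [0.5307 0.2806 0.24  ] rot [-3.140e+00  2.000e-03 -1.761e+00] F [ 1.4  0.2 -0.6] M [-0.02  0.08  0.  ] w 0.0505 q [-0.81  0.46  0.32  1.63 -0.16  1.08 -2.2 ]
```

View pics/z31.png

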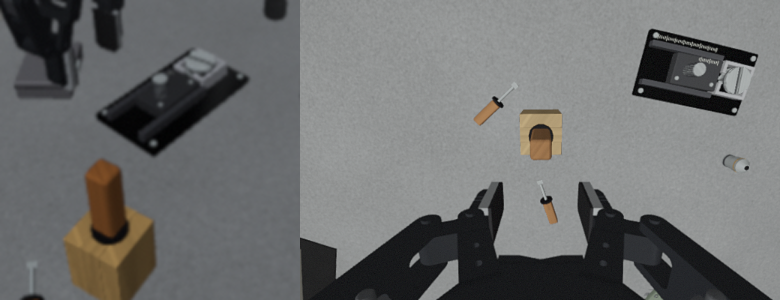

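View pics/z31b.png

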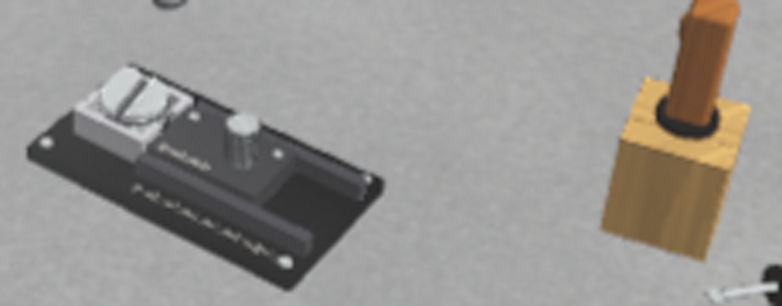

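The scene shows the driver seated upright and the carriage against the housing. I'll check the bystanders and the spare small drivers against the first picture, and the gap in the last wrist view.

```bash
python3 - <<'E'
from h import *
a=load('scene0')['image'][150:350,200:520];b=load('g31')['image'][150:350,200:520]
cv2.imwrite('pics/cmp.png',np.vstack([cv2.resize(x,(480,300)) for x in(a,b)]))
w=load('w26');c=lambda u,v:(200+(u+.5)/4-.5,120+(v+.5)/4-.5)
ex=np.array([.3595,.9331,0]);P=lambda u,v,z:onz(w,c(u,v),z)@ex
print('carr front',P(410,108,.030),P(386,270,.030),'back',P(144,75,.03),'knob',P(199,185,.058)-.055)
print('housing back',P(592,145,.033)+.054,P(558,318,.033)+.054,'disc',P(487,221,.041)+.027)
d=onz(w,c(487,150,),.041)-onz(w,c(488,292),.041);print('slot ang',np.degrees(np.arctan2(d[1],d[0])))
E
```

```text
carr front 0.17874306092047904 0.17810850456076405 back 0.25843633150432194 knob 0.17766314447915393
housing back 0.17728990192073776 0.17699026476763 disc 0.1774004999358833
slot ang -10.488477474662556
```

View pics/cmp.png

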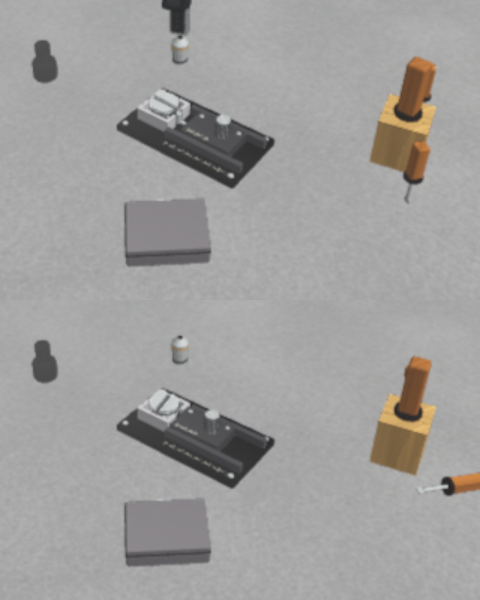

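```bash
python3 -c "
from workcell import job_done
print(job_done())"
```

```text
the job is handed in; nothing more can be done
None
```

I pushed the carriage in to its stop, turned the cam clockwise to its stop with the screwdriver, and stood the screwdriver back in its stand. I handed the job in at about 28 s on the clock. No verdict was reported.

**Last checks:**
- **Cam:** the slot is about 79° from the guide, so the cam is at about 1.39 rad. The torque had risen with no further turn before I backed off.
- **Carriage:** its face is about 0.3 to 1.5 mm from the housing by separate edge measurements. The camera is only good to about 2 mm, so this can't rule out the 1.5 mm limit. By eye it is flush.
- **Screwdriver:** it is upright and seated on its collar, at the same height as at the start (0.089 m).
- **Bystanders:** the eyepiece, objective and slide case look unmoved. The gripper is open and clear of everything.

**What went wrong or disagreed:**
- **First push:** the fingertips sat roughly 25 mm higher than the reported TCP position suggested. The first pinch held only the top of the knob, slipped off under load, and the carriage sprang back about 20 mm. I gripped deeper and pushed it in again.
- **Before handing over to the cam:** on both pushes the carriage stopped at the same spot, with a measured gap of about 4 to 5.5 mm just before it.
- **Spare screwdrivers:** the two small ones stood on their tips at the start and now lie on the bench. They were already down in the early wrist pictures, before the arm came near them.

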